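Unclip the lid of a curio case and take out the padlock

ROBOT

A 6-joint arm with a two-finger parallel gripper is mounted at the origin on the work surface. World frame = base frame: x ahead of the robot, y to its left, z up, the work surface at z = 0. Lengths are in m, angles in rad, forces in N, time in s.
With the tool pointing down it reaches from about 0.35 to 0.975 m from the base axis. Payload 4.9 kg.
Tool frame: the origin (TCP) lies at the very end of the fingers, on their centre line; the grasp point (between the pads) lies 19 mm behind it; z points along the fingers, y is the line along which they close (so a half turn about z gives the same grasp; the last joint's range is limited). The gripper opens to 85 mm and grips with 20 to 120 N. Pads are 22 mm wide; open, the fingers measure 114 mm over their backs; the gripper's body (76 mm by 85 mm) begins 54 mm behind the grasp point. The pads swing forward as they close: fully open they stand 13 mm farther back than shut.
Start: joints at [-1.399, 0.053, 1.613, -0, 1.476, -0.119], TCP at [0.179, -0.599, 0.195] pointing down, gripper open.
Joint ranges: [-3.01, 3.01], [-1.01, 2.22], [0.06, 2.58], [-1.02, 4.17], [0.09, 2.62], [-3.14, 3.14]. Speed limits (rad/s): [2.57, 2.57, 3.14, 3.14, 3.14, 3.14].

INTERFACE

Orientations are given as a rotation vector (axis times angle).
In Python, from station import ctrl, imaging gives the robot as it stands.
- The arm moves only by the tool play_rows, never from a script. Its argument "series" is a list of rows, each a list of 3 entries, a list of its own where there are three numbers: the opening, from 0 (shut) to 1 (fully open), then the shift along the tool's x, y, z each as a share of 0.05 m, from -1 to 1, then the turn, a rotation vector about the tool's x, y, z each as a share of 8 degrees, from -1 to 1. In form: [[grip, [dx, dy, dz], [ax, ay, az]], ...]. A call has 1 to 8 rows; each row shifts and turns the commanded pose from where the row before left it, along the tool's axes as they then stand; what a row does not reach is not made up. A row lasts 1/8 s, in which the tool goes at most 62.5 mm and 10.7 degrees, less where a joint would pass 70% of its speed; a pose out of reach is approached as far as the arm can. A call with a number of a shift or a turn outside -1 to 1 is refused whole. A call with a gripper value outside its range is refused whole. The fingers move at their own pace and stop on an object; "force" is the grip in N (left out, the last holds). Time passes only in rows, so rows that do not move let the fingers close. It gives the time, the measured TCP pose, the force, the opening and the grip force at its end, in the units of the state.
- ctrl.get_obs(): the state, without advancing time (a new reading comes with each control period).
- imaging.get_image(name): name is "side" or "top"; returns a dict with "color" (400x640x3 uint8, blue, green, red), "fx", "fy", "cx", "cy" (pixels), "extrinsics" (4x4, takes a point from world to camera coordinates). Camera axes: x right, y down, z forward; pixel columns grow to the right and rows downward; lengths in m; the calibration is good to about 2 mm. A picture is of the moment at which its call begins. There is no depth.
- ctrl.finish_job(): hands the job in; it is judged then, once.
The state is a dict: "t": time; "q": joint angles; "dq": joint speeds; "effort": joint torques, N m; "tool_pos": TCP position; "tool_rot": TCP orientation; "contact_force": force on the tool from outside, world axes, zero at the start; "wrist_torque": the same for the moment, N m; "opening": finger opening in m; "grip_force": force on a finger pad.
Only numpy, scipy, OpenCV 4.12 (cv2) and the standard library are available. Lean on these libraries where they do the work, as an engineer would, in place of code of your own. Each camera call takes 0.05 s, during which the arm holds its last target. There are 200 camera calls.

TASK

Squeeze the two brass snap tabs on the sloping display case's lid together to release it, lift the lid off without forcing it or crushing the tabs, and set it down gently, flat with the tabs up, in the middle of the cork mat. Then take the brass padlock out of the case and set it down gently, flat on its back, in the wooden tray; lower both things until they rest before letting go. Leave the other curios where they are.

Things in the scene. Friction and masses are not known exactly. Their poses are not given: they have to be found in the camera images.
- case: Dark wooden display case fixed to the bench: an open box, 110 x 150 x 48 mm, sloping 0.45 rad (26 degrees) up away from the robot. This frame is level: origin on the bench under it, z up, -x the side it faces (its low edge). Slope axes in this frame: up-slope u = (cos 0.45, 0, sin 0.45), across v = y, outward n = (-sin 0.45, 0, cos 0.45).
- case_floor (a point): Middle of the case's inner floor (axes as case, level). The floor is 94 mm (u) x 134 mm (v) inside 8 mm walls that rise 40 mm from it along n.
- case_rim (a point): Middle of the case's mouth, 40 mm from the floor along n (axes as case). In the middle of each side wall (v = +-71 mm), 3.5 mm below the rim, is a window that takes one of the lid's bolts.
- lid_plate (a point): Centre of the upper face of the clip-on lid's wooden plate, 110 x 150 x 6 mm (x, y, z); lid 0.2 to 0.34 kg in all. z out of the plate, x up the slope, y from tab to tab. Clipped on, the plate lies on the case's rim. Ribs reach 12 mm below the plate: standing on a level surface this point is 18 mm above it. More than 40 N between lid and case breaks the clip.
- tab_a_mid (a point): Middle of the outer face of the brass snap tab at the lid's +y side, which stands 30 mm up from the plate, 24 mm wide (x), 5 mm thick (y), its top 15 mm above this point; axes as the lid. Its bolt, under the plate, reaches 5 mm into the case's wall until it is squeezed inwards. More than 70 N between fingers and lid in all (35 N a side) crushes the tabs; 15 to 25 N a side is right.
- tab_b_mid (a point): The same for the other tab, at the lid's -y side: 52 mm over both tabs' outer faces at rest, 34 mm when both are at their stops. With both squeezed and held, the lid lifts straight out along n by the tabs and is free after 15 mm; otherwise it lifts only 1.5 mm.
- tab_a (a joint): Inward travel of the +y tab, 0 at rest, 0.009 m at its stop; the bolt is clear after 0.0065. Springs back: 3 N at rest, 8.4 N at the stop.
- tab_b (a joint): The same for the tab at -y of the lid.
- padlock_center (a point): Centre of the small brass padlock's body, 40 (x) x 44 (y) x 18 mm (z), 0.14 to 0.28 kg; its steel shackle reaches 26 mm further to +x. At first it lies on its back on the case's floor under the lid, body against the low end wall, z out of the slope, shackle up the slope, up to 14 mm off the middle across, with 28 mm or more free on each side.
- mat_top (a point): Centre of the upper face of the level cork mat, 170 mm (x) x 210 mm (y), 5 mm thick, fixed on the bench at the robot's left or right.
- tray: Shallow dark wooden tray fixed on the bench on the other side: 170 mm (x) x 210 mm (y) outside, 22 mm high, walls and floor 5 mm thick. Origin at the middle of its underside, z up.
- brush: Bystander: a brush of 150 mm lying on the bench in front of the case.
- owl: Bystander: cream ceramic owl, 84 mm high, 52 mm across; origin under its middle.
- seal: Bystander: cream ceramic seal, 67 mm high, 64 mm across; origin under its middle.
- phial_a: Bystander: corked glass bottle, 95 mm high, 48 mm across; origin under its middle.
- phial_b: Bystander: corked glass bottle, 110 mm high, 52 mm across; origin under its middle.
- steel_lock: Bystander: larger steel padlock lying on the bench, 58 x 64 x 26 mm and its shackle. Not the one to move.
- bowl: Bystander: small blue bowl, 70 mm across, 30 mm high.
Not all that is in view belongs to the job. What is shaped like the part that bears lid_plate but blue is not meant.

How it is judged:
On the way, in this order (a step that is already met when the one before it is completed fails the run):
1. both tabs are squeezed in together (value of joint each of tab_a, tab_b above 0.006 m and contact force between the fingers and lid above 5 N), for 0.1 s.
2. the lid rests flat on the mat while the fingers still hold it (horizontal distance between lid_plate and mat_top below 0.03 m and angle between lid_plate's own z axis and vertical below 0.1 rad and height (world z) of lid_plate between 0.019 and 0.027 m and contact force between lid and mat above 0.3 N and contact force between the fingers and lid above 1 N), for 0.1 s.
3. the padlock rests on the tray's floor while the fingers still hold it (x of padlock_center in the frame of tray between -0.06 and 0.06 m and y of padlock_center in the frame of tray between -0.08 and 0.08 m and angle between padlock_center's own z axis and vertical below 0.1 rad and height (world z) of padlock_center below 0.02 m and contact force between padlock and tray above 0.3 N and contact force between the fingers and padlock above 1 N), for 0.1 s.
At the end, for the whole second after the job is handed in: The lid lies flat (within 0.1 rad), tabs up, at rest on the cork mat, its centre within 30 mm of the mat's centre; the brass padlock lies flat on its back (within 0.1 rad), at rest on the tray's floor, its body within the tray's walls (horizontal distance between lid_plate and mat_top below 0.03 m and angle between each of lid_plate, padlock_center's own z axis and vertical below 0.1 rad and height (world z) of lid_plate between 0.019 and 0.027 m and x of padlock_center in the frame of tray between -0.06 and 0.06 m and y of padlock_center in the frame of tray between -0.08 and 0.08 m and height (world z) of padlock_center below 0.02 m and linear speed of each of lid, padlock below 0.02 m/s and contact force between lid and mat above 0.3 N and contact force between padlock and tray above 0.3 N); the robot touches nothing.
It fails at once if the tabs are crushed: more than 70 N in all between fingers and lid (contact force between the fingers and lid above 70 N).
It fails at once if the lid is forced: more than 40 N between lid and case (contact force between lid and case above 40 N).
It fails at once if another curio is moved more than 25 mm (distance of any of phial_a, phial_b, owl, seal, steel_lock, brush, bowl from where it was at the start of the episode above 0.025 m).
It also fails if it takes over 58 s, if anything falls off the work surface, if the arm or the gripper's body presses on something with over 40 N, if the wrist force passes 120 N, or if a joint passes its speed limit or range.

## Working session

There is one attempt and no reset: what is moved stays moved. The work goes in short steps, Python scripts to look and compute and a tool call to move; the robot and the scene stay as the last step left them, time stands still between calls to the robot, and variables do not carry over. Pictures are saved under pics/ and viewed, at most 10 in all, crops included, and the job is handed in when it is done.

Besides the shell and the picture viewer there is one more tool, called after "Call:" by a JSON object that holds its "op" and its "data", one argument or row to a line. play_rows: Moves the arm, as the interface text tells. Shift numbers are shares of 0.05 m and turn numbers shares of 8 degrees, none past 1 either way. Its arguments: {"type":"object","properties":{"series":{"type":"array"},"force":{"type":"number"}},"required":["series"]}

```bash
ls; mkdir -p pics; python3 - <<'E'
from station import ctrl, imaging
import cv2, numpy as np
print(ctrl.get_obs())
for n in ("top","side"):
    d=imaging.get_image(n); cv2.imwrite(f"pics/{n}0.png",d["color"])
    print(n,d["fx"],d["fy"],d["cx"],d["cy"],np.round(d["extrinsics"],4).tolist())
E
```

```text
pics
{'t': 0.0, 'q': array([-1.39904376e+00,  5.34155186e-02,  1.61429543e+00,  1.53354131e-05,
        1.47600628e+00, -1.18960725e-01]), 'dq': array([-3.15444436e-04, -3.47218345e-04, -3.47847062e-04, -6.08127184e-06,
       -1.76737095e-03,  2.10621240e-03]), 'effort': array([ 3.01898886e-03, -3.93681550e+01, -3.70175028e+01, -1.55943695e-05,
        7.03983824e-03,  4.92098096e-06]), 'tool_pos': array([ 0.17905497, -0.59806935,  0.19352588]), 'tool_rot': array([-3.10636089e+00, -4.54735043e-01,  6.40670711e-05]), 'contact_force': array([-1.20031332,  1.26027933, -0.44918388]), 'wrist_torque': array([0.01369142, 0.0208744 , 0.01026067]), 'grip_force': 0.0, 'opening': 0.0855324518213493}
top 418.33105600370806 418.33105600370806 322.46066402528714 197.40453558468286 [[0.017, -0.9997, -0.0168, -0.0167], [-0.9875, -0.0142, -0.157, 0.5188], [0.1567, 0.0192, -0.9875, 1.0412], [0.0, 0.0, 0.0, 1.0]]
side 392.38770743731845 392.38770743731845 320.4096679687637 204.87031507574432 [[-0.9147, -0.4041, 0.0087, 0.4587], [-0.2708, 0.5968, -0.7554, 0.2222], [0.3, -0.6933, -0.6553, 1.1914], [0.0, 0.0, 0.0, 1.0]]
```

View pics/top0.png

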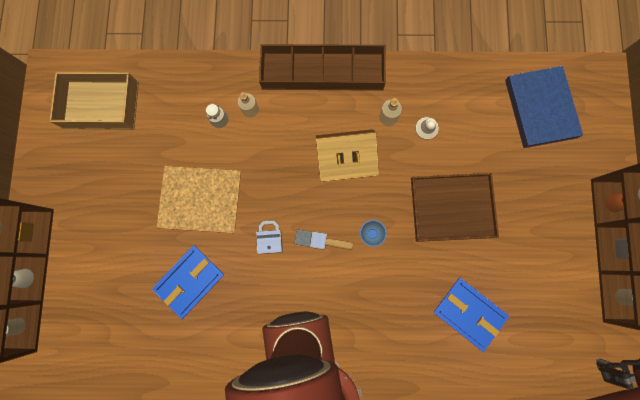

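View pics/side0.png

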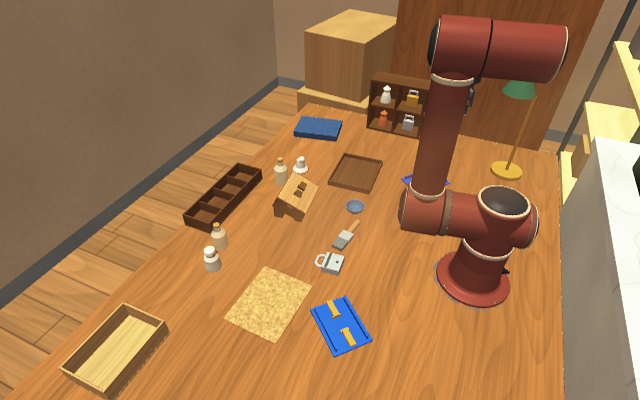

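The top view shows the wooden lid at (347,156), which is unpainted and carries two brass tabs. The blue lids at (188,282) and (471,315) are decoys. The cork mat is at (199,199), at the robot's left, and the dark tray at (454,208), at its right; the steel lock (268,240), brush and bowl lie in front. Next I'll measure in both views.

```bash
cat > h.py <<'E'
import cv2, numpy as np
from station import ctrl, imaging
from scipy.spatial.transform import Rotation as R
def ray(d,p):
    E=d["extrinsics"]; r=E[:3,:3].T@np.array([(p[0]-d["cx"])/d["fx"],(p[1]-d["cy"])/d["fy"],1]); return -E[:3,:3].T@E[:3,3], r/np.linalg.norm(r)
def plane(d,p,z):
    o,r=ray(d,p); return o+r*(z-o[2])/r[2]
def tri(d1,p1,d2,p2):
    a,u=ray(d1,p1); b,v=ray(d2,p2)
    s=np.linalg.lstsq(np.c_[u,-v],b-a,rcond=None)[0]; x,y=a+u*s[0],b+v*s[1]
    return (x+y)/2, np.linalg.norm(x-y)
def proj(d,X):
    E=d["extrinsics"]; c=E[:3,:3]@X+E[:3,3]; return np.array([c[0]/c[2]*d["fx"]+d["cx"],c[1]/c[2]*d["fy"]+d["cy"]])
def quad(mask):
    c=max(cv2.findContours(mask,cv2.RETR_EXTERNAL,cv2.CHAIN_APPROX_NONE)[0],key=cv2.contourArea)
    h=cv2.convexHull(c)
    for e in np.arange(1,15,.5):
        q=cv2.approxPolyDP(h,e,True)
        if len(q)<=4: break
    return q[:,0], cv2.contourArea(c)
E
python3 - <<'E'
from h import *
T=imaging.get_image("top");S=imaging.get_image("side")
def hsv(d,x0,y0,x1,y1): 
    return cv2.cvtColor(d["color"],cv2.COLOR_BGR2HSV)
for n,d,pts in (("top",T,[(330,150),(365,165),(300,150),(180,190),(454,208),(340,158)]),("side",S,[(285,195),(310,185),(300,200),(265,300),(355,172),(290,240)])):
    h=cv2.cvtColor(d["color"],cv2.COLOR_BGR2HSV); print(n,[(p,h[p[1],p[0]].tolist()) for p in pts])
a=cv2.resize(T["color"][120:190,305:390],None,fx=7,fy=7,interpolation=cv2.INTER_CUBIC)[:, :400*2]
b=cv2.resize(S["color"][160:230,265:335],None,fx=7,fy=7,interpolation=cv2.INTER_CUBIC)
cv2.imwrite("pics/c1.png",np.hstack([cv2.resize(a,(400,330)),cv2.resize(b,(330,330))]))
E
```

```text
top [((330, 150), [19, 148, 193]), ((365, 165), [19, 148, 191]), ((300, 150), [15, 168, 159]), ((180, 190), [18, 141, 194]), ((454, 208), [13, 163, 103]), ((340, 158), [18, 164, 92])]
side [((285, 195), [18, 141, 237]), ((310, 185), [17, 144, 232]), ((300, 200), [17, 144, 228]), ((265, 300), [20, 138, 235]), ((355, 172), [13, 157, 141]), ((290, 240), [15, 161, 196])]
```

View pics/c1.png

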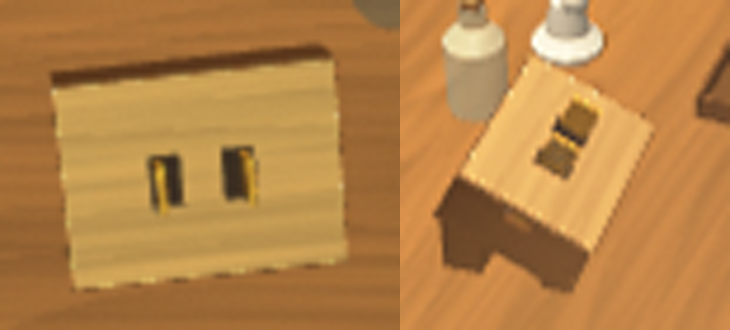

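The enlarged crop confirms the unpainted wooden lid with its two upright brass tabs. Its corners in the top image are about (316,138), (376,132), (379,176) and (321,182), and they are clearly visible in the side view too.

```bash
python3 - <<'E'
from h import *
T=imaging.get_image("top");S=imaging.get_image("side")
k1,k2=400/85,330/70
t=[np.array([305+x/k1-.5*0,120+y/k1]) for x,y in [(53,87),(333,58),(347,262),(75,290)]]  # farL, farR, nearR, nearL
s=[np.array([265+x/k2,160+y/k2]) for x,y in [(60,178),(130,60),(252,127),(188,252)]]
h=cv2.cvtColor(T["color"],cv2.COLOR_BGR2HSV); m=cv2.inRange(h,(16,110,172),(24,165,255)); M=np.zeros_like(m); M[115:190,305:390]=m[115:190,305:390]; M=cv2.morphologyEx(M,cv2.MORPH_OPEN,np.ones((3,3)));print(quad(M)[0].tolist())
h=cv2.cvtColor(S["color"],cv2.COLOR_BGR2HSV); m=cv2.inRange(h,(16,110,210),(24,160,255)); M=np.zeros_like(m); M[170:225,272:325]=m[170:225,272:325]; M=cv2.morphologyEx(M,cv2.MORPH_OPEN,np.ones((3,3)));print(quad(M)[0].tolist())
# side order: crop left-low corner (60,178)=? +y far etc.
P=[]
# camera side looks from +y,far: find matching by residual
import itertools
best=[]
for r in range(4):
  for o in (1,-1):
    ss=[s[(r+o*i)%4] for i in range(4)]
    q=[tri(T,a,S,b) for a,b in zip(t,ss)]; best.append((sum(e for _,e in q),q))
e,q=min(best,key=lambda b:b[0]); P=np.array([a for a,_ in q]); print(P.round(4),[round(b,4) for _,b in q])
c=P.mean(0);print("c",c, "lens",[np.linalg.norm(P[i]-P[(i+1)%4]).round(4) for i in range(4)])
u=(P[0]+P[1]-P[2]-P[3]); v=(P[0]+P[3]-P[1]-P[2]); u/=np.linalg.norm(u); v/=np.linalg.norm(v)
print("u",u,np.arcsin(u[2]),np.arctan2(u[1],u[0]),"v",v,np.arctan2(-v[0],v[1]))
# mat, tray
h=cv2.cvtColor(T["color"],cv2.COLOR_BGR2HSV)
m=cv2.inRange(h,(0,0,175),(30,165,255)); M=np.zeros_like(m); M[150:245,145:255]=m[150:245,145:255]; M=cv2.morphologyEx(M,cv2.MORPH_CLOSE,np.ones((5,5)));M=cv2.morphologyEx(M,cv2.MORPH_OPEN,np.ones((5,5)))
q,_=quad(M); W=np.array([plane(T,p,.005) for p in q]); print("mat",q.tolist(),W.round(3).tolist(),W.mean(0))
m=cv2.inRange(h,(0,0,0),(30,255,125)); M=np.zeros_like(m); M[160:255,400:510]=m[160:255,400:510];M=cv2.morphologyEx(M,cv2.MORPH_CLOSE,np.ones((5,5)));M=cv2.morphologyEx(M,cv2.MORPH_OPEN,np.ones((5,5)))
q,_=quad(M); W=np.array([plane(T,p,.022) for p in q]); print("tray",q.tolist(),W.round(3).tolist(),W.mean(0))
E
```

```text
[[375, 133], [378, 174], [320, 179], [316, 139]]
[[292, 172], [317, 186], [306, 211], [279, 197]]
[[ 0.6577  0.0079  0.0971]
 [ 0.6765 -0.1409  0.0958]
 [ 0.5763 -0.1524  0.0538]
 [ 0.5597 -0.0038  0.0517]] [np.float64(0.0035), np.float64(0.0021), np.float64(0.0015), np.float64(0.0027)]
c [ 0.61754266 -0.07228949  0.07457887] lens [np.float64(0.15), np.float64(0.1093), np.float64(0.1495), np.float64(0.1086)]
u [0.90993926 0.10629777 0.40088816] 0.4124861165777567 0.1162914468857545 v [-0.11856334  0.9929424  -0.00285008] 0.11884337929683829
mat [[164, 167], [239, 171], [234, 231], [157, 226]] [[0.602, 0.425, 0.005], [0.594, 0.22, 0.005], [0.431, 0.225, 0.005], [0.441, 0.431, 0.005]] [0.51717279 0.325171   0.005     ]
tray [[491, 173], [498, 237], [416, 241], [412, 177]] [[0.594, -0.452, 0.022], [0.425, -0.462, 0.022], [0.412, -0.251, 0.022], [0.58, -0.244, 0.022]] [ 0.50260371 -0.35231367  0.022     ]
```

The lid quad measures 150 x 109 mm with a slope of about 0.43, both as specified. Its centre is (0.617,-0.072,0.074) and its yaw 0.117. The mat is at (0.517,0.325) and the tray at (0.503,-0.352). Next I'll plan the hover above the lid.

```bash
cat >> h.py <<'E'
C=np.array([.6175,-.0723,.0740]); YAW=.117
def tool(yaw,tilt,flip=0):  # tool z = -n, tool y = across
    n=R.from_euler('z',yaw).apply([-np.sin(tilt),0,np.cos(tilt)]); v=R.from_euler('z',yaw).apply([0,1,0])*(-1 if flip else 1)
    return R.from_matrix(np.c_[np.cross(v,-n),v,-n])
CASE=tool(YAW,.45); u,v,n=[R.from_euler('z',YAW).apply(a) for a in ([np.cos(.45),0,np.sin(.45)],[0,1,0],[-np.sin(.45),0,np.cos(.45)])]
def plan(Rt,pt):
    o=ctrl.get_obs(); A=R.from_rotvec(o["tool_rot"]); p=o["tool_pos"]
    for f in (0,1):
        Rx=Rt*R.from_euler('z',180*f,degrees=True); r=(A.inv()*Rx).as_rotvec()
        print("flip",f,"turn",(r/np.radians(8)).round(3),"shift before turn",(A.inv().apply(pt-p)/.05).round(3),"after",(Rx.inv().apply(pt-p)/.05).round(3))
    print("t",round(o["t"],2),"q",o["q"].round(2),"pos",p.round(4),"F",o["contact_force"].round(1),"open",round(o["opening"],4),"grip",round(o["grip_force"],1))
E
python3 - <<'E'
from h import *
plan(CASE,C+.12*n)
E
```

```text
flip 0 turn [ -4.748  -0.421 -20.748] shift before turn [10.388 -7.75   0.253] after [-7.899  9.429  4.089]
flip 1 turn [-0.285  3.214  1.222] shift before turn [10.388 -7.75   0.253] after [ 7.899 -9.429  4.089]
t 0.3 q [-1.4   0.05  1.61  0.    1.48 -0.12] pos [ 0.1792 -0.5985  0.1944] F [ 0.5 -0.3  0.7] open 0.0852 grip 0.0
```

Call:
{"op": "play_rows", "data": {
  "series": [
    [1,[0.8,-0.6,0],[0,0,0]],
    [1,[0.8,-0.6,0],[0,0,0]],
    [1,[0.8,-0.6,0],[0,0,0]],
    [1,[0.8,-0.6,0],[0,0,0]],
    [1,[0.8,-0.6,0],[0,0,0]],
    [1,[0.8,-0.6,0],[0,0,0]],
    [1,[0.8,-0.6,0],[0,0,0]],
    [1,[0.8,-0.6,0],[0,0,0]]
  ],
  "force": 20
}}

```text
t: 1.3
tool_pos: [0.4177, -0.2757, 0.195]
tool_rot: [3.108, 0.455, 0.001]
contact_force: [1.2, -0.5, -0.7]
opening: 0.0856
grip_force: 0.0
```

Call:
{"op": "play_rows", "data": {
  "series": [
    [1,[0.8,-0.6,0],[0,0,0]],
    [1,[0.8,-0.6,0],[0,0,0]],
    [1,[0.8,-0.6,0],[0,0,0]],
    [1,[0,0,0],[-0.07,0.8,0.3]],
    [1,[0,0,0],[-0.07,0.8,0.3]],
    [1,[0,0,0],[-0.07,0.8,0.3]],
    [1,[0,0,0],[-0.07,0.8,0.3]],
    [1,[0,0,0],[0,0,0]]
  ]
}}

```text
t: 2.3
tool_pos: [0.5044, -0.1563, 0.1934]
tool_rot: [-3.033, -0.18, -0.688]
contact_force: [0.1, 0.6, 0.7]
opening: 0.0854
grip_force: 0.0
```

```bash
python3 - <<'E'
from h import *
plan(CASE,C+.05*n)
E
```

```text
flip 0 turn [-4.5000e-02 -8.0000e-03 -2.2488e+01] shift before turn [ 1.171 -1.402  2.209] after [-1.16   1.405  2.212]
flip 1 turn [-0.005  0.029  0.012] shift before turn [ 1.171 -1.402  2.209] after [ 1.16  -1.405  2.212]
t 2.3 q [-0.62 -0.49  2.13  0.32  1.18  0.76] pos [ 0.5044 -0.1563  0.1934] F [0.1 0.6 0.7] open 0.0854 grip 0.0
```

Call:
{"op": "play_rows", "data": {
  "series": [
    [1,[0.4,-0.47,0],[0,0,0]],
    [1,[0.4,-0.47,0],[0,0,0]],
    [1,[0.36,-0.46,0],[0,0,0]],
    [1,[0,0,0.5],[0,0,0]],
    [1,[0,0,0.5],[0,0,0]],
    [1,[0,0,0.5],[0,0,0]],
    [1,[0,0,0.5],[0,0,0]],
    [1,[0,0,0],[0,0,0]]
  ]
}}

```text
t: 3.3
tool_pos: [0.5922, -0.0747, 0.1275]
tool_rot: [-3.033, -0.185, -0.683]
contact_force: [-0.1, -0.6, -0.2]
opening: 0.0854
grip_force: 0.0
```

```bash
python3 - <<'E'
from h import *
T=imaging.get_image("top");S=imaging.get_image("side")
P=plane(T,(348.2,158.5),.101); E=C+.03*n; print("tab mid err u,v", (P-E)@u,(P-E)@v)
plan(CASE,C+.003*n)
p=proj(T,C).astype(int);q=proj(S,C).astype(int)
f=lambda d,p:cv2.resize(d["color"][p[1]-50:p[1]+40,p[0]-40:p[0]+40],None,fx=5,fy=5,interpolation=cv2.INTER_CUBIC)
cv2.imwrite("pics/c2.png",np.hstack([f(T,p),f(S,q)]))
E
```

```text
tab mid err u,v 0.0031643761895290444 0.001620444373489346
flip 0 turn [-2.500e-02 -6.000e-03 -2.247e+01] shift before turn [-0.049 -0.006  1.171] after [0.051 0.006 1.171]
flip 1 turn [-0.004  0.016  0.03 ] shift before turn [-0.049 -0.006  1.171] after [-0.051 -0.006  1.171]
t 3.4 q [-0.36 -0.26  2.07  0.25  0.95  0.99] pos [ 0.5933 -0.0755  0.1305] F [ 0.5  1.  -0.3] open 0.0854 grip 0.0
```

View pics/c2.png

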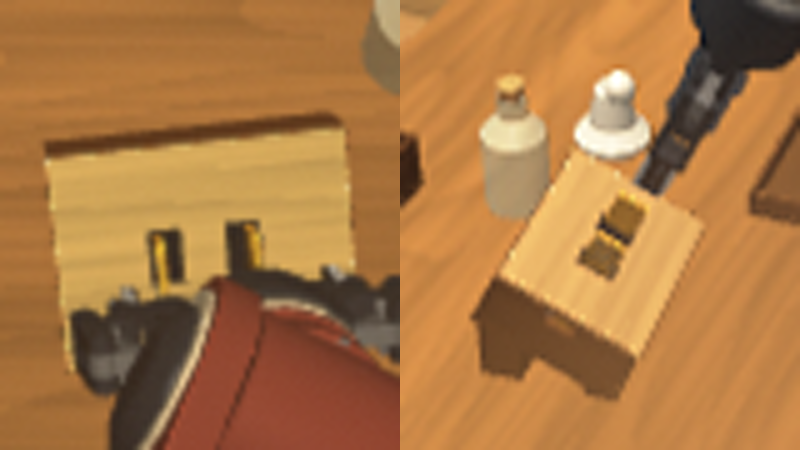

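The crop shows the gripper hovering with the tabs still clear. I'll check where the tips should appear in the side view.

```bash
python3 - <<'E'
from h import *
S=imaging.get_image("side");T=imaging.get_image("top"); o=ctrl.get_obs(); A=R.from_rotvec(o["tool_rot"]); p=o["tool_pos"]; print(p, C+.05*n)
q=proj(S,C).astype(int); qt=proj(T,C).astype(int)
for y in (-.057,-.0425,0,.0425):
  for z in (-.013,-.06): print(y,z,((proj(S,p+A.apply([0,y,z]))-q+[40,50])*5+[400,0]).round(),((proj(T,p+A.apply([0,y,z]))-qt+[40,50])*5).round())
for s in (1,-1): print("tab",s,((proj(S,C+s*.026*v+.03*n)-q+[40,50])*5+[400,0]).round(),((proj(T,C+s*.026*v+.03*n)-qt+[40,50])*5).round())
for i in range(4): play=imaging.get_image("top"); print(ctrl.get_obs()["tool_pos"])
E
```

```text
[ 0.59350519 -0.07583728  0.13156325] [ 0.59590041 -0.07483875  0.11902236]
-0.057 -0.013 [615. 230.] [100. 289.]
-0.057 -0.06 [644. 184.] [104. 311.]
-0.0425 -0.013 [622. 217.] [130. 286.]
-0.0425 -0.06 [651. 171.] [136. 308.]
0 -0.013 [643. 180.] [220. 276.]
0 -0.06 [671. 134.] [229. 298.]
0.0425 -0.013 [662. 145.] [309. 267.]
0.0425 -0.06 [690.  99.] [323. 288.]
tab 1 [608. 248.] [158. 269.]
tab -1 [632. 203.] [262. 259.]
[ 0.59343515 -0.07587533  0.13160898]
[ 0.59327208 -0.07589215  0.131409  ]
[ 0.59312878 -0.07583849  0.13119557]
[ 0.59297684 -0.07581971  0.13091609]
```

Call:
{"op": "play_rows", "data": {
  "series": [
    [1,[0,0,0.2],[0,0,0]],
    [1,[0,0,0.2],[0,0,0]],
    [1,[0,0,0.2],[0,0,0]],
    [1,[0,0,0.2],[0,0,0]],
    [1,[0,0,0],[0,0,0]],
    [1,[0,0,0],[0,0,0]],
    [1,[0,0,0],[0,0,0]],
    [1,[0,0,0],[0,0,0]]
  ]
}}

```text
t: 4.7
tool_pos: [0.61, -0.0736, 0.0942]
tool_rot: [-3.033, -0.183, -0.692]
contact_force: [0.0, 0.4, -0.4]
opening: 0.0853
grip_force: 0.0
```

```bash
python3 - <<'E'
from h import *
T=imaging.get_image("top");S=imaging.get_image("side")
plan(CASE,C+.003*n)
o=ctrl.get_obs(); A=R.from_rotvec(o["tool_rot"]); p=o["tool_pos"]
q=proj(S,C).astype(int)
im=cv2.resize(S["color"][q[1]-70:q[1]+30,q[0]-40:q[0]+60],None,fx=6,fy=6,interpolation=cv2.INTER_CUBIC)
for y in (-.0425,.0425):
  for z,c in ((-.013,(0,0,255)),(-.03,(255,0,0))):
    x=((proj(S,p+A.apply([0,y,z]))-q+[40,70])*6).astype(int); cv2.circle(im,x.tolist(),4,c,-1)
cv2.imwrite("pics/c3.png",im)
E
```

```text
flip 0 turn [-1.6000e-02 -3.0000e-03 -2.2476e+01] shift before turn [-0.037 -0.008  0.368] after [0.038 0.008 0.368]
flip 1 turn [-0.002  0.01   0.024] shift before turn [-0.037 -0.008  0.368] after [-0.038 -0.008  0.368]
t 4.8 q [-0.34 -0.17  2.06  0.25  0.87  0.98] pos [ 0.61   -0.0736  0.0941] F [ 0.   0.1 -0.1] open 0.0855 grip 0.0
```

View pics/c3.png

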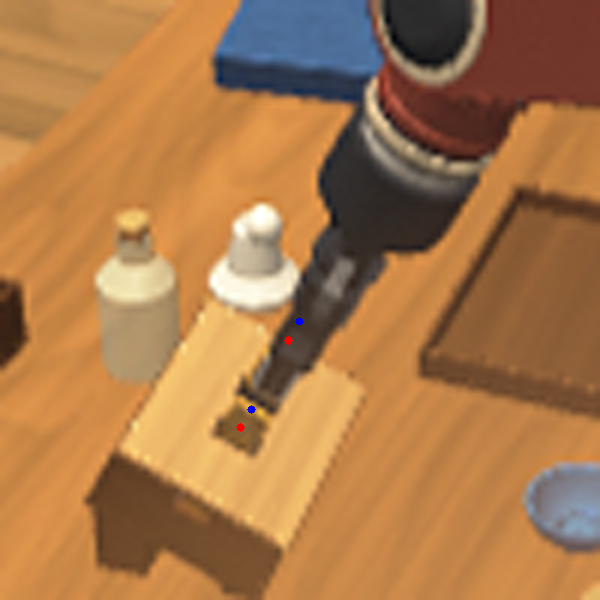

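The side crop shows the +y fingertip near (258,400), which is farther back than the predicted red dot at (240,427). I'll check the same instant in the top view.

```bash
python3 - <<'E'
from h import *
T=imaging.get_image("top")
o=ctrl.get_obs(); A=R.from_rotvec(o["tool_rot"]); p=o["tool_pos"]
q=proj(T,C).astype(int)
im=cv2.resize(T["color"][q[1]-40:q[1]+60,q[0]-55:q[0]+65],None,fx=6,fy=6,interpolation=cv2.INTER_CUBIC)
for y in (-.0425,.0425):
  for z,c in ((-.013,(0,0,255)),(-.03,(255,0,0)),(-.073,(0,255,0))):
    x=((proj(T,p+A.apply([0,y,z]))-q+[55,40])*6).astype(int); cv2.circle(im,x.tolist(),4,c,-1)
cv2.imwrite("pics/c4.png",im)
S=imaging.get_image("side"); q2=proj(S,C).astype(int)
tip=q2-[40,70]+np.array([258,400])/6
print("tip ray at tool coords:")
o_,r=ray(S,tip)
for zz in (-.013,-.03,-.045):
  # intersect with tool plane x=0? report y,z where tool-x=0
  a=A.inv().apply(o_-p); b=A.inv().apply(r); s=-a[0]/b[0]; print((a+s*b).round(4)); break
for yy in (-.0425,-.05,-.057):
  s=(yy-a[1])/b[1]; print((a+s*b).round(4))
E
```

```text
tip ray at tool coords:
[ 0.     -0.0479 -0.0435]
[-0.0002 -0.0425 -0.0385]
[ 0.0001 -0.05   -0.0454]
[ 0.0003 -0.057  -0.0519]
```

View pics/c4.png

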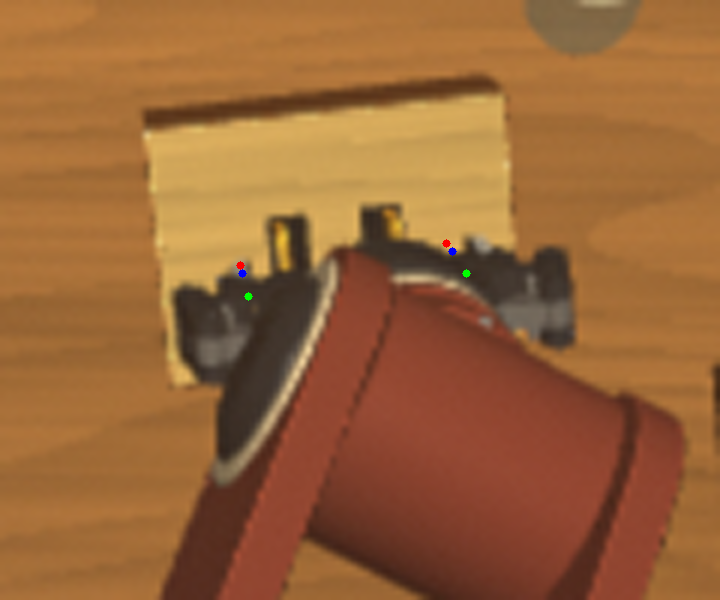

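Call:
{"op": "play_rows", "data": {
  "series": [
    [1,[0,0,0.12],[0,0,0]],
    [1,[0,0,0.12],[0,0,0]],
    [1,[0,-0.01,0.1],[0,0,0]],
    [1,[0,0,0],[0,0,0]],
    [1,[0,0,0],[0,0,0]],
    [1,[0,0,0],[0,0,0]]
  ]
}}

```text
t: 5.65
tool_pos: [0.6172, -0.0722, 0.0786]
tool_rot: [-3.033, -0.183, -0.692]
contact_force: [-0.2, 0.4, -0.4]
opening: 0.085
grip_force: 0.0
```

```bash
python3 - <<'E'
from h import *
plan(CASE,C+.003*n)
S=imaging.get_image("side");T=imaging.get_image("top"); q=proj(S,C).astype(int);qt=proj(T,C).astype(int)
f=lambda d,q:cv2.resize(d["color"][q[1]-45:q[1]+35,q[0]-25:q[0]+25],None,fx=7,fy=7,interpolation=cv2.INTER_CUBIC)
cv2.imwrite("pics/c5.png",np.hstack([f(S,q),f(T,qt)]))
E
```

```text
flip 0 turn [-1.8000e-02 -4.0000e-03 -2.2476e+01] shift before turn [-0.036  0.003  0.026] after [ 0.036 -0.003  0.026]
flip 1 turn [-0.003  0.012  0.024] shift before turn [-0.036  0.003  0.026] after [-0.036  0.003  0.026]
t 5.65 q [-0.33 -0.14  2.05  0.26  0.83  0.98] pos [ 0.6172 -0.0722  0.0786] F [-0.2  0.4 -0.4] open 0.085 grip 0.0
```

View pics/c5.png

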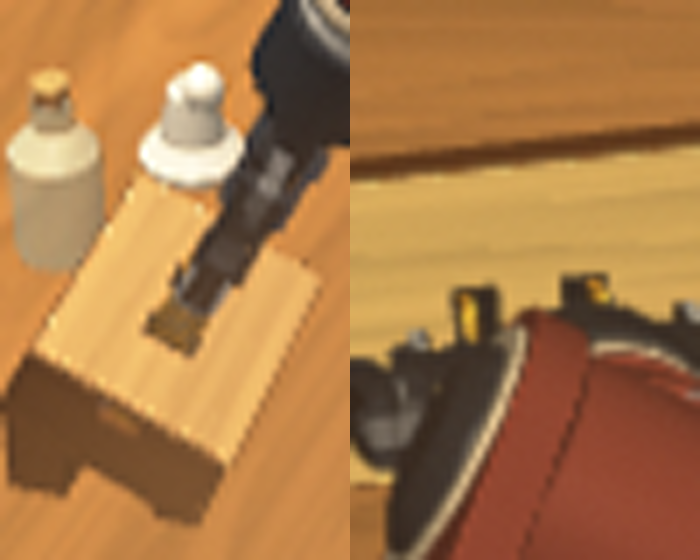

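The side crop shows the fingertip around (195,300), still apparently above tab A's face at (175,325). I'll close partway to about 62 mm, still clear of the 52 mm tabs, to see the pads swing forward.

Call:
{"op": "play_rows", "data": {
  "series": [
    [0.72,[0,0,0],[0,0,0]],
    [0.72,[0,0,0],[0,0,0]],
    [0.72,[0,0,0],[0,0,0]],
    [0.72,[0,0,0],[0,0,0]]
  ],
  "force": 20
}}

```text
t: 6.25
tool_pos: [0.6171, -0.0722, 0.0783]
tool_rot: [-3.033, -0.183, -0.691]
contact_force: [-0.0, -0.7, 0.0]
opening: 0.0612
grip_force: 0.0
```

```bash
python3 - <<'E'
from h import *
plan(CASE,C+.003*n)
S=imaging.get_image("side"); q=proj(S,C).astype(int)
im=cv2.resize(S["color"][q[1]-45:q[1]+20,q[0]-30:q[0]+30],None,fx=9,fy=9,interpolation=cv2.INTER_CUBIC)
for h,c in ((0,(0,0,255)),(.03,(255,0,0))):
  for y in (.042,-.042,.031,-.031):
    x=((proj(S,C+y*v+h*n)-q+[30,45])*9).astype(int); cv2.circle(im,x.tolist(),3,c,-1)
cv2.imwrite("pics/c6.png",im)
E
```

```text
flip 0 turn [-2.3000e-02 -6.0000e-03 -2.2477e+01] shift before turn [-0.03   0.004  0.022] after [ 0.03  -0.004  0.022]
flip 1 turn [-0.004  0.015  0.023] shift before turn [-0.03   0.004  0.022] after [-0.03   0.004  0.022]
t 6.25 q [-0.33 -0.14  2.05  0.26  0.83  0.98] pos [ 0.6171 -0.0722  0.0783] F [-0.  -0.7  0. ] open 0.0612 grip 0.0
```

View pics/c6.png

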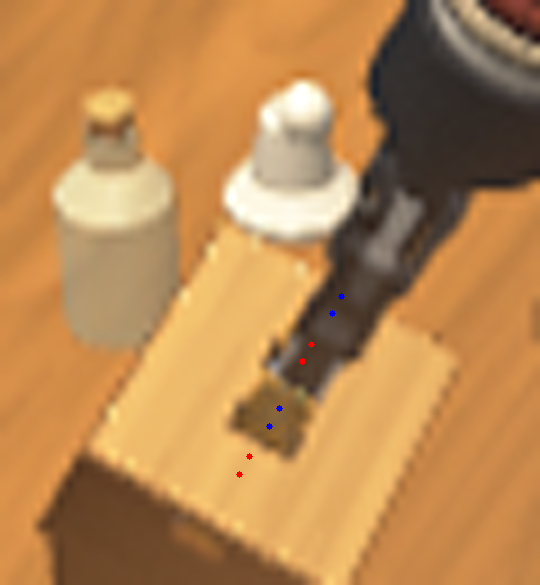

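The side crop shows tab A's face at (270,420), with the finger ending around (300,375). That is ambiguous, because v and n project onto nearly the same image direction. A gentle close is a safe and decisive test: it should stall at about 34 mm with both tabs in.

Call:
{"op": "play_rows", "data": {
  "series": [
    [0.5,[0,0,0],[0,0,0]],
    [0.5,[0,0,0],[0,0,0]],
    [0.4,[0,0,0],[0,0,0]],
    [0.4,[0,0,0],[0,0,0]],
    [0.4,[0,0,0],[0,0,0]]
  ],
  "force": 20
}}

```text
t: 6.92
tool_pos: [0.6171, -0.0722, 0.0783]
tool_rot: [-3.033, -0.183, -0.691]
contact_force: [0.1, -0.5, 0.2]
opening: 0.0345
grip_force: 0.0
```

Call:
{"op": "play_rows", "data": {
  "series": [
    [0.3,[0,0,0],[0,0,0]],
    [0.3,[0,0,0],[0,0,0]],
    [0.3,[0,0,0],[0,0,0]]
  ],
  "force": 20
}}

```text
t: 7.3
tool_pos: [0.6171, -0.0721, 0.0784]
tool_rot: [-3.033, -0.183, -0.691]
contact_force: [0.3, -0.0, 0.2]
opening: 0.0257
grip_force: 0.0
```

The fingers closed on air at 26 mm with zero force, so the real tips are above the tabs (over 30 mm up). That agrees with the image: the reading puts them about 30-40 mm too low along n. I'll trust the camera and touch, reopen, and descend carefully while watching force.

Call:
{"op": "play_rows", "data": {
  "series": [
    [0.8,[0,0,0],[0,0,0]],
    [0.8,[0,0,0],[0,0,0]],
    [0.8,[0,0,0],[0,0,0]],
    [0.8,[0,0,0],[0,0,0]],
    [0.8,[0,0,0.1],[0,0,0]],
    [0.8,[0,0,0.1],[0,0,0]],
    [0.8,[0,0,0.1],[0,0,0]],
    [0.8,[0,0,0],[0,0,0]]
  ]
}}

```text
t: 8.3
tool_pos: [0.6232, -0.0712, 0.0639]
tool_rot: [-3.033, -0.183, -0.689]
contact_force: [0.4, -0.1, 0.3]
opening: 0.0682
grip_force: 0.0
```

```bash
python3 - <<'E'
from h import *
plan(CASE,C+.003*n)
S=imaging.get_image("side");T=imaging.get_image("top"); cv2.imwrite("pics/s7.png",S["color"]);cv2.imwrite("pics/t7.png",T["color"])
# dark-pixel profile along the line of the +v tab/finger, plate-plane coords
g=cv2.cvtColor(S["color"],cv2.COLOR_BGR2HSV)
for h in range(-6,70,4):
    P=proj(S,C+.04*v+h/1000*n); x,y=P.round().astype(int); print(h,(x,y),g[y,x].tolist(),end=' | ')
E
```

```text
flip 0 turn [-3.7000e-02 -1.3000e-02 -2.2478e+01] shift before turn [-0.018  0.009 -0.292] after [ 0.017 -0.009 -0.292]
flip 1 turn [-0.008  0.024  0.022] shift before turn [-0.018  0.009 -0.292] after [-0.017  0.009 -0.292]
t 8.3 q [-0.33 -0.1   2.05  0.26  0.8   0.98] pos [ 0.6232 -0.0712  0.0639] F [ 0.4 -0.1  0.3] open 0.0682 grip 0.0
-6 (np.int64(294), np.int64(200)) [17, 142, 235] | -2 (np.int64(295), np.int64(200)) [18, 141, 239] | 2 (np.int64(295), np.int64(199)) [18, 142, 237] | 6 (np.int64(295), np.int64(198)) [18, 141, 235] | 10 (np.int64(296), np.int64(198)) [18, 140, 240] | 14 (np.int64(296), np.int64(197)) [18, 142, 241] | 18 (np.int64(297), np.int64(196)) [15, 140, 138] | 22 (np.int64(297), np.int64(195)) [16, 163, 130] | 26 (np.int64(298), np.int64(195)) [17, 173, 146] | 30 (np.int64(298), np.int64(194)) [16, 151, 137] | 34 (np.int64(299), np.int64(193)) [13, 84, 97] | 38 (np.int64(299), np.int64(193)) [13, 84, 97] | 42 (np.int64(300), np.int64(192)) [13, 118, 84] | 46 (np.int64(300), np.int64(191)) [13, 108, 87] | 50 (np.int64(300), np.int64(190)) [13, 115, 84] | 54 (np.int64(301), np.int64(190)) [13, 114, 85] | 58 (np.int64(301), np.int64(189)) [13, 105, 85] | 62 (np.int64(302), np.int64(188)) [12, 97, 87] | 66 (np.int64(302), np.int64(187)) [12, 77, 93] |
```

Call:
{"op": "play_rows", "data": {
  "series": [
    [0.8,[0,0,0.08],[0,0,0]],
    [0.8,[0,0,0.08],[0,0,0]],
    [0.8,[0,0,0.08],[0,0,0]],
    [0.8,[0,0,0.06],[0,0,0]],
    [0.8,[0,0,0],[0,0,0]],
    [0.8,[0,0,0],[0,0,0]]
  ]
}}

```text
t: 9.15
tool_pos: [0.63, -0.0706, 0.0514]
tool_rot: [-3.033, -0.183, -0.691]
contact_force: [0.3, -0.1, -0.8]
opening: 0.0682
grip_force: 0.0
```

```bash
python3 - <<'E'
from h import *
plan(CASE,C+.003*n)
S=imaging.get_image("side");T=imaging.get_image("top")
g=cv2.cvtColor(S["color"],cv2.COLOR_BGR2HSV)
for vv in (.034,.042):
  print(vv,[(h,g[tuple(proj(S,C+vv*v+h/1000*n).round().astype(int)[::-1])].tolist()) for h in range(-10,50,5)])
q=proj(S,C).astype(int);qt=proj(T,C).astype(int)
f=lambda d,q:cv2.resize(d["color"][q[1]-35:q[1]+25,q[0]-30:q[0]+30],(390,390),interpolation=cv2.INTER_CUBIC)
cv2.imwrite("pics/c8.png",np.hstack([f(S,q),f(T,qt)]))
E
```

```text
flip 0 turn [-2.2000e-02 -6.0000e-03 -2.2477e+01] shift before turn [-0.032  0.004 -0.577] after [ 0.031 -0.004 -0.577]
flip 1 turn [-0.004  0.014  0.023] shift before turn [-0.032  0.004 -0.577] after [-0.031  0.004 -0.577]
t 9.15 q [-0.32 -0.06  2.04  0.27  0.78  0.97] pos [ 0.63   -0.0706  0.0514] F [ 0.3 -0.1 -0.8] open 0.0682 grip 0.0
0.034 [(-10, [18, 142, 235]), (-5, [18, 140, 238]), (0, [18, 143, 236]), (5, [18, 142, 241]), (10, [15, 121, 143]), (15, [15, 121, 143]), (20, [12, 113, 88]), (25, [13, 110, 90]), (30, [12, 112, 89]), (35, [13, 111, 87]), (40, [13, 119, 86]), (45, [12, 88, 93])]
0.042 [(-10, [18, 140, 238]), (-5, [18, 140, 238]), (0, [18, 141, 239]), (5, [18, 140, 238]), (10, [18, 141, 240]), (15, [18, 142, 241]), (20, [15, 121, 143]), (25, [13, 112, 84]), (30, [13, 110, 90]), (35, [12, 112, 89]), (40, [12, 112, 89]), (45, [12, 110, 88])]
```

View pics/c8.png

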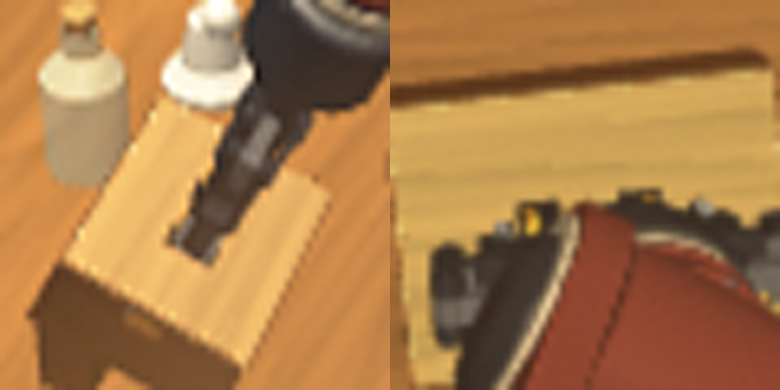

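The crop shows the tips straddling the tabs near plate level: left finger at (500,232) against tab A at (530,220), right finger at (705,205) against tab B at (640,195). The gripper therefore sits about 4 mm too far toward -v and low in u. I'll correct that, then close gradually.

Call:
{"op": "play_rows", "data": {
  "series": [
    [0.8,[0.06,-0.09,0],[0,0,0]],
    [0.8,[0,0,0],[0,0,0]],
    [0.64,[0,0,0],[0,0,0]],
    [0.64,[0,0,0],[0,0,0]],
    [0.64,[0,0,0],[0,0,0]]
  ]
}}

```text
t: 9.88
tool_pos: [0.6322, -0.0659, 0.0527]
tool_rot: [-3.033, -0.182, -0.691]
contact_force: [0.1, -0.3, 0.3]
opening: 0.0546
grip_force: 0.1
```

Call:
{"op": "play_rows", "data": {
  "series": [
    [0.58,[0,0,0],[0,0,0]],
    [0.58,[0,0,0],[0,0,0]]
  ],
  "force": 20
}}

```text
t: 10.12
tool_pos: [0.6322, -0.0659, 0.0529]
tool_rot: [-3.033, -0.183, -0.691]
contact_force: [-3.1, -0.6, 2.9]
opening: 0.0495
grip_force: 3.7
```

Call:
{"op": "play_rows", "data": {
  "series": [
    [0.58,[0,0,-0.06],[0,0,0]],
    [0.58,[0,0,0],[0,0,0]],
    [0.48,[0,0,0],[0,0,0]],
    [0.48,[0,0,0],[0,0,0]]
  ],
  "force": 20
}}

```text
t: 10.62
tool_pos: [0.6307, -0.0658, 0.0552]
tool_rot: [-3.033, -0.183, -0.69]
contact_force: [-0.3, -0.1, -2.0]
opening: 0.0413
grip_force: 6.2
```

Call:
{"op": "play_rows", "data": {
  "series": [
    [0.38,[0,0,0],[0,0,0]],
    [0.38,[0,0,0],[0,0,0]],
    [0.3,[0,0,0],[0,0,0]],
    [0.3,[0,0,0],[0,0,0]],
    [0.3,[0,0,0],[0,0,0]]
  ],
  "force": 20
}}

```text
t: 11.25
tool_pos: [0.6306, -0.0661, 0.0559]
tool_rot: [-3.033, -0.183, -0.69]
contact_force: [-5.6, -1.2, 4.1]
opening: 0.0328
grip_force: 19.2
```

Call:
{"op": "play_rows", "data": {
  "series": [
    [0.3,[0,0,-0.03],[0,0,0]],
    [0.3,[0,0,-0.03],[0,0,0]],
    [0.3,[0,0,-0.03],[0,0,0]],
    [0.3,[0,0,0],[0,0,0]]
  ],
  "force": 22
}}

```text
t: 11.75
tool_pos: [0.6289, -0.0662, 0.0594]
tool_rot: [-3.033, -0.183, -0.691]
contact_force: [0.7, -0.5, -1.7]
opening: 0.0326
grip_force: 22.4
```

Call:
{"op": "play_rows", "data": {
  "series": [
    [0.3,[0,0,-0.05],[0,0,0]],
    [0.3,[0,0,-0.05],[0,0,0]],
    [0.3,[0,0,-0.05],[0,0,0]],
    [0.3,[0,0,-0.06],[0,0,0]],
    [0.3,[0,0,-0.08],[0,0,0]],
    [0.3,[0,0,-0.1],[0,0,0]],
    [0.3,[0,0,-0.1],[0,0,0]],
    [0.3,[0,0,0],[0,0,0]]
  ]
}}

```text
t: 12.75
tool_pos: [0.6186, -0.0676, 0.0823]
tool_rot: [-3.033, -0.183, -0.693]
contact_force: [-0.2, -0.5, -2.9]
opening: 0.0324
grip_force: 22.6
```

Call:
{"op": "play_rows", "data": {
  "series": [
    [0.3,[0,0,-0.2],[0,0,0]],
    [0.3,[0,0,-0.3],[0,0,0]],
    [0.3,[0,0,-0.4],[0,0,0]],
    [0.3,[0,0,-0.4],[0,0,0]],
    [0.3,[0,0,-0.3],[0,0,0]],
    [0.3,[0,0,-0.2],[0,0,0]],
    [0.3,[0,0,0],[0,0,0]],
    [0.3,[0,0,0],[0,0,0]]
  ]
}}

```text
t: 13.75
tool_pos: [0.5793, -0.0719, 0.1618]
tool_rot: [-3.033, -0.183, -0.689]
contact_force: [-0.4, -0.5, -3.8]
opening: 0.0325
grip_force: 22.6
```

```bash
python3 - <<'E'
from h import *
T=imaging.get_image("top");S=imaging.get_image("side"); cv2.imwrite("pics/s9.png",S["color"]);cv2.imwrite("pics/t9.png",T["color"])
M=np.array([.517,.325,.1])
plan(tool(-.04,0),M)
g=cv2.cvtColor(S["color"],cv2.COLOR_BGR2HSV); m=cv2.inRange(g,(16,110,205),(24,160,255)); m[:, :200]=0; m[250:]=0; m[:120]=0; m[:,400:]=0
n_,l,st,c=cv2.connectedComponentsWithStats(cv2.morphologyEx(m,cv2.MORPH_OPEN,np.ones((3,3)))); print([(st[i].tolist(),c[i].round(1).tolist()) for i in range(1,n_) if st[i,4]>150])
# padlock: brass pixels
for nm,d in (("top",T),("side",S)):
    h=cv2.cvtColor(d["color"],cv2.COLOR_BGR2HSV); p=proj(d,C-.046*n).astype(int); print(nm,p)
E
```

```text
flip 0 turn [  4.731  -0.379 -20.847] shift before turn [-0.785 -8.028  0.985] after [1.561 7.88  1.228]
flip 1 turn [-0.256 -3.19   1.129] shift before turn [-0.785 -8.028  0.985] after [-1.561 -7.88   1.228]
t 13.85 q [-0.36 -0.33  2.07  0.24  1.02  1.  ] pos [ 0.5792 -0.0718  0.1614] F [ 0.1  1.  -3.3] open 0.0328 grip 22.6
[([234, 141, 26, 14, 229], [245.5, 147.8]), ([292, 150, 41, 41, 794], [311.6, 170.9])]
top [346 154]
side [293 200]
```

The lid is free and held, weighing about 3.3 N. Next I'll level it and carry it over the mat.

Call:
{"op": "play_rows", "data": {
  "series": [
    [0.3,[0,0,0],[-0.03,-0.4,0.14]],
    [0.3,[0,0,0],[-0.06,-0.64,0.22]],
    [0.3,[0,0,0],[-0.06,-0.64,0.23]],
    [0.3,[0,0,0],[-0.06,-0.64,0.23]],
    [0.3,[0,0,0],[-0.04,-0.5,0.18]],
    [0.3,[0,0,0],[-0.02,-0.37,0.13]],
    [0.3,[0,0,0],[0,0,0]],
    [0.3,[0,0,0],[0,0,0]]
  ]
}}

```text
t: 14.85
tool_pos: [0.5794, -0.0719, 0.1619]
tool_rot: [3.139, -0.064, 0.003]
contact_force: [0.5, 0.5, -2.7]
opening: 0.0326
grip_force: 22.5
```

Call:
{"op": "play_rows", "data": {
  "series": [
    [0.3,[-0.06,-0.3,0],[0,0,0]],
    [0.3,[-0.12,-0.6,0],[0,0,0]],
    [0.3,[-0.16,-0.8,0],[0,0,0]],
    [0.3,[-0.2,-1,0],[0,0,0]],
    [0.3,[-0.2,-1,0],[0,0,0]],
    [0.3,[-0.2,-1,0],[0,0,0]],
    [0.3,[-0.2,-1,0],[0,0,0]],
    [0.3,[-0.16,-0.8,0],[0,0,0]]
  ]
}}

```text
t: 15.85
tool_pos: [0.5266, 0.258, 0.1619]
tool_rot: [3.139, -0.062, 0.004]
contact_force: [-0.1, 0.0, -3.4]
opening: 0.033
grip_force: 22.6
```

Call:
{"op": "play_rows", "data": {
  "series": [
    [0.3,[-0.14,-0.7,0],[0,0,0]],
    [0.3,[-0.1,-0.5,0],[0,0,0]],
    [0.3,[-0.02,-0.2,0],[0,0,0]],
    [0.3,[0,0,0],[0,0,0]],
    [0.3,[0,0,0],[0,0,0]],
    [0.3,[0,0,0],[0,0,0]]
  ]
}}

```text
t: 16.6
tool_pos: [0.5182, 0.325, 0.1614]
tool_rot: [3.138, -0.066, 0.003]
contact_force: [-0.2, 0.1, -3.1]
opening: 0.0321
grip_force: 22.6
```

```bash
python3 - <<'E'
from h import *
plan(tool(-.04,0),np.array([.517,.325,.1]))
T=imaging.get_image("top");S=imaging.get_image("side"); cv2.imwrite("pics/s10.png",S["color"]);cv2.imwrite("pics/t10.png",T["color"])
f=cv2.resize(S["color"][150:350,190:390],(400,400),interpolation=cv2.INTER_CUBIC)
g=cv2.resize(T["color"][130:270,130:270],(400,400),interpolation=cv2.INTER_CUBIC)
cv2.imwrite("pics/c10.png",np.hstack([f,g]))
E
```

```text
flip 0 turn [-0.024 -0.03  22.483] shift before turn [-0.027 -0.003  1.229] after [ 0.024 -0.     1.229]
flip 1 turn [ 0.019 -0.015 -0.017] shift before turn [-0.027 -0.003  1.229] after [-0.024  0.     1.229]
t 16.6 q [ 0.44  0.04  1.68 -0.    1.42  2.05] pos [0.5182 0.325  0.1614] F [-0.2  0.1 -3.1] open 0.0321 grip 22.6
```

View pics/c10.png

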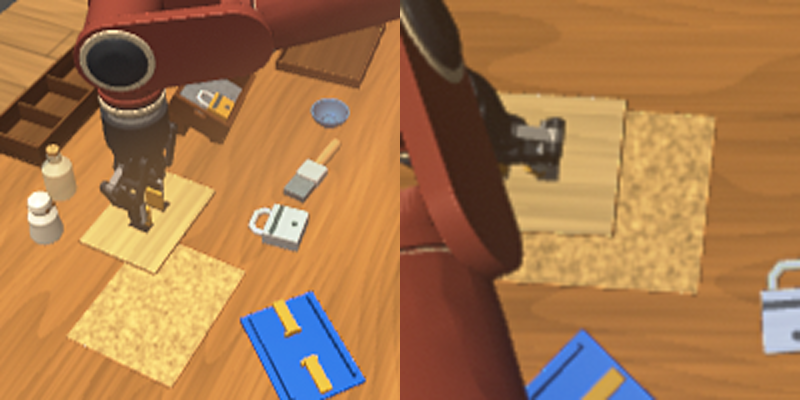

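The crop shows the lid level in the grip above the mat, with side-view corners near (215,188), (155,272) and (80,240). The open case behind it shows the brass padlock. I'll triangulate the lid's corners to get its true pose.

```bash
python3 - <<'E'
from h import *
T=imaging.get_image("top");S=imaging.get_image("side")
k=400/140
tf=np.array([130+227/k,130+100/k]);tn=np.array([130+215/k,130+237/k])
sf=np.array([190+165/2,150+175/2]);sn=np.array([190+215/2,150+188/2]);sb=np.array([190+155/2,150+272/2]);sl=np.array([190+80/2,150+240/2])
A,e1=tri(T,tf,S,sf);B,e2=tri(T,tn,S,sn);print(A,e1,B,e2,np.linalg.norm(A-B))
z=(A[2]+B[2])/2
for zz in (z,z-.005,z+.005):
  W=[plane(S,p,zz) for p in (sf,sn,sb,sl)]; print(zz.round(4),[w[:2].round(4).tolist() for w in W],np.mean(W,0).round(4),[np.linalg.norm(W[i]-W[(i+1)%4]).round(4) for i in range(4)])
  print([plane(T,p,zz)[:2].round(4) for p in (tf,tn)])
o=ctrl.get_obs();print(o["tool_pos"])
# mat from side image
E
```

```text
[0.55403169 0.24442221 0.17690806] 0.03018847286700227 [0.45781845 0.24886756 0.19008687] 0.002548918622960098 0.0972133241540096
0.1835 [[0.5341, 0.2497], [0.4621, 0.2435], [0.4663, 0.396], [0.5753, 0.3914]] [0.5095 0.3202 0.1835] [np.float64(0.0723), np.float64(0.1525), np.float64(0.109), np.float64(0.1475)]
[array([0.5674, 0.2476]), array([0.4574, 0.2504])]
0.1785 [[0.5369, 0.2456], [0.4643, 0.2393], [0.4686, 0.3928], [0.5782, 0.3882]] [0.512  0.3165 0.1785] [np.float64(0.0728), np.float64(0.1535), np.float64(0.1097), np.float64(0.1485)]
[array([0.5686, 0.249 ]), array([0.4579, 0.2519])]
0.1885 [[0.5314, 0.2539], [0.4598, 0.2477], [0.4641, 0.3992], [0.5723, 0.3946]] [0.5069 0.3238 0.1885] [np.float64(0.0719), np.float64(0.1515), np.float64(0.1083), np.float64(0.1465)]
[array([0.5663, 0.2461]), array([0.4568, 0.2489])]
[0.51812775 0.32539089 0.16142373]
```

Ignoring one occluded corner, the lid centre is about (0.515,0.321) with its plate at z of about 0.184, 22 mm above the reading, the same bias as before. It's within 5 mm of the mat centre, so lower it.

Call:
{"op": "play_rows", "data": {
  "series": [
    [0.3,[0,0,0.3],[0,0,0]],
    [0.3,[0,0,0.5],[0,0,0]],
    [0.3,[0,0,0.6],[0,0,0]],
    [0.3,[0,0,0.6],[0,0,0]],
    [0.3,[0,0,0.4],[0,0,0]],
    [0.3,[0,0,0.3],[0,0,0]],
    [0.3,[0,0,0],[0,0,0]],
    [0.3,[0,0,0],[0,0,0]]
  ]
}}

```text
t: 17.8
tool_pos: [0.5191, 0.3259, 0.0276]
tool_rot: [3.139, -0.064, 0.006]
contact_force: [-0.0, 0.5, -1.6]
opening: 0.0323
grip_force: 22.6
```

Call:
{"op": "play_rows", "data": {
  "series": [
    [0.3,[0,0,0.08],[0,0,0]],
    [0.3,[0,0,0.08],[0,0,0]],
    [0.3,[0,0,0.08],[0,0,0]],
    [0.3,[0,0,0.06],[0,0,0]],
    [0.3,[0,0,0.06],[0,0,0]],
    [0.3,[0,0,0],[0,0,0]]
  ]
}}

```text
t: 18.55
tool_pos: [0.5179, 0.3253, 0.008]
tool_rot: [3.138, -0.064, 0.002]
contact_force: [0.2, -0.2, -2.4]
opening: 0.0322
grip_force: 22.6
```

Call:
{"op": "play_rows", "data": {
  "series": [
    [0.3,[0,0,0.04],[0,0,0]],
    [0.3,[0,0,0.04],[0,0,0]],
    [0.3,[0,0,0.03],[0,0,0]],
    [0.3,[0,0,0],[0,0,0]]
  ]
}}

```text
t: 19.05
tool_pos: [0.5181, 0.3254, 0.0027]
tool_rot: [3.138, -0.065, 0.003]
contact_force: [0.4, -0.0, -2.4]
opening: 0.032
grip_force: 22.6
```

Call:
{"op": "play_rows", "data": {
  "series": [
    [0.3,[0,0,0.03],[0,0,0]],
    [0.3,[0,0,0.03],[0,0,0]],
    [0.3,[0,0,0],[0,0,0]]
  ]
}}

```text
t: 19.42
tool_pos: [0.5181, 0.3253, -0.0003]
tool_rot: [3.138, -0.065, 0.002]
contact_force: [-0.5, 0.2, -2.7]
opening: 0.0323
grip_force: 22.6
```

Call:
{"op": "play_rows", "data": {
  "series": [
    [0.3,[0,0,0.03],[0,0,0]],
    [0.3,[0,0,0.03],[0,0,0]],
    [0.3,[0,0,0],[0,0,0]]
  ]
}}

```text
t: 19.8
tool_pos: [0.5181, 0.3253, -0.0033]
tool_rot: [3.138, -0.065, 0.003]
contact_force: [-0.4, -0.2, -3.4]
opening: 0.0325
grip_force: 22.6
```

Call:
{"op": "play_rows", "data": {
  "series": [
    [0.3,[0,0,0.03],[0,0,0]],
    [0.3,[0,0,0.03],[0,0,0]],
    [0.3,[0,0,0],[0,0,0]]
  ]
}}

```text
t: 20.18
tool_pos: [0.5181, 0.3253, -0.0063]
tool_rot: [3.138, -0.064, 0.002]
contact_force: [-0.2, 0.0, -2.7]
opening: 0.0324
grip_force: 22.6
```

Call:
{"op": "play_rows", "data": {
  "series": [
    [0.3,[0,0,0.03],[0,0,0]],
    [0.3,[0,0,0.03],[0,0,0]],
    [0.3,[0,0,0],[0,0,0]]
  ]
}}

```text
t: 20.55
tool_pos: [0.5187, 0.3256, -0.007]
tool_rot: [3.138, -0.064, 0.003]
contact_force: [-4.6, -2.9, 7.7]
opening: 0.0322
grip_force: 25.0
```

Call:
{"op": "play_rows", "data": {
  "series": [
    [0.3,[0,0,0.03],[0,0,0]],
    [0.3,[0,0,0],[0,0,0]]
  ]
}}

```text
t: 20.8
tool_pos: [0.519, 0.3257, -0.007]
tool_rot: [3.138, -0.064, 0.003]
contact_force: [-7.4, -4.5, 14.9]
opening: 0.0329
grip_force: 26.6
```

Contact at reading -0.007, with up to 15 N. I'll ease off a little so it rests, then release slowly.

Call:
{"op": "play_rows", "data": {
  "series": [
    [0.3,[0,0,-0.04],[0,0,0]],
    [0.3,[0,0,0],[0,0,0]],
    [0.3,[0,0,0],[0,0,0]]
  ]
}}

```text
t: 21.18
tool_pos: [0.5192, 0.3259, -0.007]
tool_rot: [3.139, -0.064, 0.005]
contact_force: [-2.4, -0.8, 7.1]
opening: 0.0322
grip_force: 24.8
```

```bash
python3 - <<'E'
from h import *
plan(tool(-.04,0),np.array([.517,.325,.1]))
T=imaging.get_image("top");S=imaging.get_image("side")
for nm,d,b in(("top",T,(240,130,140,255)),("side",S,(330,200,230,345))): pass
# texture-based: plate is smooth, cork is speckled -> edges of plate in side view
for nm,d,(x0,y0,x1,y1) in (("top",T,(130,130,270,270)),("side",S,(190,200,350,360))):
    h=cv2.cvtColor(d["color"],cv2.COLOR_BGR2HSV)[y0:y1,x0:x1]
    m=cv2.inRange(h,(17,120,150),(21,160,255)); gr=cv2.cvtColor(d["color"][y0:y1,x0:x1],cv2.COLOR_BGR2GRAY).astype(float)
    sd=np.sqrt(np.maximum(cv2.blur(gr*gr,(5,5))-cv2.blur(gr,(5,5))**2,0)); m[sd>7]=0
    m=cv2.morphologyEx(m,cv2.MORPH_OPEN,np.ones((5,5))); q,a=quad(m); print(nm,a,(q+[x0,y0]).tolist())
    if nm=="side":
        for p in q: print(plane(S,p+[x0,y0],.023)[:2].round(3))
    else:
        for p in q: print(plane(T,p+[x0,y0],.023)[:2].round(3))
E
```

```text
flip 0 turn [-3.9000e-02 -2.0000e-02  2.2492e+01] shift before turn [-0.035  0.023 -2.139] after [ 0.043 -0.019 -2.139]
flip 1 turn [ 0.012 -0.025 -0.008] shift before turn [-0.035  0.023 -2.139] after [-0.043  0.019 -2.139]
t 21.18 q [ 0.44  0.23  1.78 -0.    1.13  2.05] pos [ 0.5192  0.3259 -0.007 ] F [-2.4 -0.8  7.1] open 0.0322 grip 24.8
top 379.5 [[220, 181], [220, 214], [199, 212], [213, 181]]
[0.562 0.265]
[0.474 0.26 ]
[0.478 0.316]
[0.562 0.283]Traceback (most recent call last):
  File "<stdin>", line 10, in <module>
  File "h.py", line 15, in quad
    c=max(cv2.findContours(mask,cv2.RETR_EXTERNAL,cv2.CHAIN_APPROX_NONE)[0],key=cv2.contourArea)
ValueError: max() iterable argument is empty
```

Call:
{"op": "play_rows", "data": {
  "series": [
    [0.45,[0,0,-0.02],[0,0,0]],
    [0.5,[0,0,0],[0,0,0]],
    [0.6,[0,0,0],[0,0,0]],
    [0.75,[0,0,0],[0,0,0]],
    [0.85,[0,0,0],[0,0,0]],
    [0.85,[0,0,0],[0,0,0]],
    [0.85,[0,0,0],[0,0,0]]
  ]
}}

```text
t: 22.15
tool_pos: [0.5184, 0.3255, -0.0074]
tool_rot: [3.138, -0.064, 0.004]
contact_force: [0.4, -0.7, -0.6]
opening: 0.0725
grip_force: 0.0
```

Call:
{"op": "play_rows", "data": {
  "series": [
    [0.85,[0,0,-0.2],[0,0,0]],
    [0.85,[0,0,-0.4],[0,0,0]],
    [0.85,[0,0,-0.7],[0,0,0]],
    [0.85,[0,0,-0.9],[0,0,0]],
    [0.85,[0,0,-0.9],[0,0,0]],
    [0.8,[0,0,0],[0,0,0]]
  ]
}}

```text
t: 22.9
tool_pos: [0.5215, 0.3275, 0.1553]
tool_rot: [-3.138, 0.064, -0.02]
contact_force: [0.4, -0.3, 0.0]
opening: 0.0681
grip_force: 0.0
```

```bash
python3 - <<'E'
from h import *
T=imaging.get_image("top");S=imaging.get_image("side")
# padlock: find brass in the case, both views
for nm,d in (("top",T),("side",S)):
    p=proj(d,C-.046*n).astype(int); x0,y0=p-[45,40]; h=cv2.cvtColor(d["color"],cv2.COLOR_BGR2HSV)[y0:y0+80,x0:x0+90]
    m=cv2.inRange(h,(16,170,140),(30,255,255)); k,l,st,c=cv2.connectedComponentsWithStats(m)
    for i in range(1,k):
        if st[i,4]>15:
            pts=cv2.findNonZero((l==i).astype(np.uint8)); print(nm,p,st[i].tolist(),(c[i]+[x0,y0]).round(1),np.round(cv2.boxPoints(cv2.minAreaRect(pts))+[x0,y0],1).tolist())
plan(CASE,C+.10*n)
PL=C-.006*n-.040*n+.009*n-.027*u   # expected padlock centre, v=0
print("PL0",PL,proj(T,PL+.009*n),proj(S,PL+.009*n))
E
```

```text
top [346 154] [33, 43, 16, 4, 38] [341.1 158.4] [[333.7, 157.7], [348.9, 156.0], [349.2, 158.6], [334.0, 160.3]]
top [346 154] [34, 49, 17, 10, 129] [342.6 167.4] [[334.1, 164.1], [350.1, 162.3], [351.1, 171.0], [335.1, 172.8]]
side [293 200] [46, 37, 13, 13, 74] [300.5 203.6] [[293.2, 204.6], [297.2, 196.6], [306.8, 201.4], [302.8, 209.4]]
flip 0 turn [ 4.728 -0.396 20.867] shift before turn [ 1.448  8.016 -0.278] after [-0.279 -8.144 -0.194]
flip 1 turn [ 0.266  3.185 -1.11 ] shift before turn [ 1.448  8.016 -0.278] after [ 0.279  8.144 -0.194]
t 23.0 q [ 0.44  0.05  1.69 -0.    1.4   2.05] pos [0.5185 0.3261 0.1493] F [-0.2  0.2 -1.6] open 0.0686 grip 0.0
PL0 [ 0.60933784 -0.07325935  0.02893939] [347.85139942 165.46118259] [302.18537736 201.0324343 ]
```

The lid is released on the mat. The brass padlock body in the top view spans x 334-351 and y 156-173, centre (342.3,164.4), about 43 x 39 mm as specified. It lies inside the case, unlike the larger steel lock on the bench at (268,240). Next I'll compute its pose and move above it.

```bash
cat >> h.py <<'E'
FL=C-.046*n
def onplane(d,p,h):
    o,r=ray(d,p); return o+r*(((FL+h*n-o)@n)/(r@n))
E
python3 - <<'E'
from h import *
T=imaging.get_image("top");S=imaging.get_image("side")
for q in ((342.3,164.4),(334,157.7),(349,156),(351,171),(335,172.8)):
    X=onplane(T,q,.018)-FL; print("uv",(X@u).round(4),(X@v).round(4))
X=onplane(S,(300.5,203.6),.018)-FL; print("side uv",X@u,X@v)
X=onplane(T,(342.3,164.4),.018)-FL
P=FL-.025*u+(X@v)*v+.009*n   # padlock centre
t=P+.003*v+.002*u-.032*n; print("target",t)
plan(CASE,t+.11*n)
E
```

```text
uv -0.0227 0.0143
uv -0.0027 0.0344
uv -0.0022 -0.005
uv -0.0427 -0.0071
uv -0.0432 0.0353
side uv -0.025997949623619634 0.015547660020091685
target [ 0.62472132 -0.05404998  0.00186494]
flip 0 turn [ 4.775 -0.415 20.859] shift before turn [1.517 7.641 0.935] after [ 0.129 -7.788  0.946]
flip 1 turn [ 0.28   3.217 -1.107] shift before turn [1.517 7.641 0.935] after [-0.129  7.788  0.946]
t 23.1 q [ 0.44  0.06  1.69 -0.    1.4   2.05] pos [0.5171 0.3254 0.1463] F [-0.2  0.1 -1. ] open 0.0681 grip 0.0
```

Call:
{"op": "play_rows", "data": {
  "series": [
    [0.72,[0.16,0.8,0],[0,0,0]],
    [0.72,[0.2,1,0],[0,0,0]],
    [0.72,[0.2,1,0],[0,0,0]],
    [0.72,[0.2,1,0],[0,0,0]],
    [0.72,[0.2,1,0],[0,0,0]],
    [0.72,[0.2,1,0],[0,0,0]],
    [0.72,[0.2,1,0],[0,0,0]],
    [0.72,[0.15,0.8,0],[0,0,0]]
  ]
}}

```text
t: 24.1
tool_pos: [0.5767, -0.0587, 0.1465]
tool_rot: [3.139, -0.066, -0.002]
contact_force: [1.1, 0.5, -0.7]
opening: 0.0615
grip_force: 0.0
```

Call:
{"op": "play_rows", "data": {
  "series": [
    [0.72,[0,0,0],[0.07,0.8,-0.28]],
    [0.72,[0,0,0],[0.07,0.8,-0.28]],
    [0.72,[0,0,0],[0.07,0.8,-0.28]],
    [0.72,[0,0,0],[0.07,0.82,-0.27]],
    [0.72,[0,0,0],[0,0,0]],
    [0.72,[0,0,0],[0,0,0]],
    [0.72,[0,0,0],[0,0,0]]
  ]
}}

```text
t: 24.98
tool_pos: [0.5788, -0.057, 0.1493]
tool_rot: [-3.03, -0.178, -0.697]
contact_force: [0.3, -0.2, 0.7]
opening: 0.0615
grip_force: 0.0
```

```bash
python3 - <<'E'
from h import *
t=np.array([.6247,-.0540,.0019]); plan(CASE,t+.05*n)
T=imaging.get_image("top"); h=cv2.cvtColor(T["color"],cv2.COLOR_BGR2HSV)
# lid on the mat: brass tabs check
m=cv2.inRange(h,(17,170,120),(30,255,255)); m[:150]=0;m[245:]=0;m[:,:150]=0;m[:,250:]=0
k,l,st,c=cv2.connectedComponentsWithStats(m); print([(st[i].tolist(),plane(T,c[i],.05).round(3).tolist()) for i in range(1,k) if st[i,4]>8])
g=cv2.cvtColor(T["color"],cv2.COLOR_BGR2GRAY).astype(float);sd=np.sqrt(np.maximum(cv2.blur(g*g,(5,5))-cv2.blur(g,(5,5))**2,0))
m=((sd<6)*255).astype(np.uint8); w=np.zeros_like(m); w[168:230,163:235]=m[168:230,163:235]; w=cv2.morphologyEx(w,cv2.MORPH_OPEN,np.ones((5,5)))
pts=cv2.findNonZero(w); b=cv2.minAreaRect(pts); print(b, plane(T,b[0],.023))
E
```

```text
flip 0 turn [ 2.6000e-02 -1.1000e-02 -2.2498e+01] shift before turn [-0.459  0.049  2.053] after [ 0.454 -0.047  2.054]
flip 1 turn [-0.007 -0.017  0.002] shift before turn [-0.459  0.049  2.053] after [-0.454  0.047  2.054]
t 24.98 q [-0.33 -0.33  2.09  0.23  0.98  1.03] pos [ 0.5788 -0.057   0.1493] F [ 0.3 -0.2  0.7] open 0.0615 grip 0.0
[([184, 193, 2, 6, 9], [0.517, 0.347, 0.05])]
((196.68402099609375, 195.54344177246094), (52.338768005371094, 35.35712432861328), 2.6630008220672607) [0.52204001 0.32455547 0.023     ]
```

Call:
{"op": "play_rows", "data": {
  "series": [
    [0.72,[-0.23,0.02,0],[0,0,0]],
    [0.72,[-0.22,0.02,0],[0,0,0]],
    [0.72,[0,0,0.4],[0,0,0]],
    [0.72,[0,0,0.6],[0,0,0]],
    [0.72,[0,0,0.6],[0,0,0]],
    [0.72,[0,0,0.4],[0,0,0]],
    [0.72,[0,0,0],[0,0,0]],
    [0.72,[0,0,0],[0,0,0]]
  ]
}}

```text
t: 26.02
tool_pos: [0.6013, -0.0564, 0.0494]
tool_rot: [-3.03, -0.178, -0.698]
contact_force: [-0.9, -0.2, 0.2]
opening: 0.0618
grip_force: 0.0
```

Call:
{"op": "play_rows", "data": {
  "series": [
    [0.72,[0,0,0.15],[0,0,0]],
    [0.72,[0,0,0.15],[0,0,0]],
    [0.72,[0,0,0.15],[0,0,0]],
    [0.72,[0,0,0.15],[0,0,0]],
    [0.72,[0,0,0],[0,0,0]],
    [0.72,[0,0,0],[0,0,0]]
  ]
}}

```text
t: 26.78
tool_pos: [0.6144, -0.0545, 0.0217]
tool_rot: [-3.03, -0.178, -0.697]
contact_force: [0.3, 0.3, -0.2]
opening: 0.0613
grip_force: 0.0
```

```bash
python3 - <<'E'
from h import *
plan(CASE,np.array([.6247,-.0540,.0019]))
E
```

```text
flip 0 turn [ 2.60e-02 -1.30e-02 -2.25e+01] shift before turn [0.012 0.014 0.447] after [-0.013 -0.013  0.447]
flip 1 turn [-0.008 -0.017  0.   ] shift before turn [0.012 0.014 0.447] after [0.013 0.013 0.447]
t 26.77 q [-0.3  -0.06  2.1   0.28  0.71  0.98] pos [ 0.6144 -0.0545  0.0217] F [ 0.3  0.3 -0.2] open 0.0613 grip 0.0
```

Call:
{"op": "play_rows", "data": {
  "series": [
    [0.72,[0,0,0.08],[0,0,0]],
    [0.72,[0,0,0.08],[0,0,0]],
    [0.72,[0,0,0.08],[0,0,0]],
    [0.72,[0,0,0.06],[0,0,0]],
    [0.72,[0,0,0],[0,0,0]]
  ]
}}

```text
t: 27.4
tool_pos: [0.6207, -0.0537, 0.0078]
tool_rot: [-3.03, -0.178, -0.696]
contact_force: [0.1, -0.5, -0.1]
opening: 0.0612
grip_force: 0.0
```

Call:
{"op": "play_rows", "data": {
  "series": [
    [0.72,[0,0,0.05],[0,0,0]],
    [0.72,[0,0,0.04],[0,0,0]],
    [0.72,[0,0,0],[0,0,0]]
  ]
}}

```text
t: 27.78
tool_pos: [0.6227, -0.0535, 0.004]
tool_rot: [-3.03, -0.178, -0.697]
contact_force: [0.1, -0.1, -0.4]
opening: 0.0615
grip_force: 0.0
```

Call:
{"op": "play_rows", "data": {
  "series": [
    [0.55,[0,0,0],[0,0,0]],
    [0.55,[0,0,0],[0,0,0]],
    [0.48,[0,0,0],[0,0,0]],
    [0.48,[0,0,0],[0,0,0]],
    [0.48,[0,0,0],[0,0,0]]
  ],
  "force": 30
}}

```text
t: 28.4
tool_pos: [0.6228, -0.0537, 0.0045]
tool_rot: [-3.03, -0.178, -0.697]
contact_force: [-4.8, -1.2, 4.0]
opening: 0.0431
grip_force: 30.8
```

Gripped the padlock body: opening 43 mm against the 44 mm body. I'll lift it out along n.

Call:
{"op": "play_rows", "data": {
  "series": [
    [0.4,[0,0,-0.04],[0,0,0]],
    [0.4,[0,0,-0.08],[0,0,0]],
    [0.4,[0,0,-0.15],[0,0,0]],
    [0.4,[0,0,-0.2],[0,0,0]],
    [0.4,[0,0,-0.3],[0,0,0]],
    [0.4,[0,0,-0.4],[0,0,0]],
    [0.4,[0,0,-0.4],[0,0,0]],
    [0.4,[0,0,0],[0,0,0]]
  ],
  "force": 40
}}

```text
t: 29.4
tool_pos: [0.5888, -0.058, 0.0764]
tool_rot: [-3.03, -0.178, -0.7]
contact_force: [0.3, -0.1, -2.4]
opening: 0.0424
grip_force: 41.9
```

Call:
{"op": "play_rows", "data": {
  "series": [
    [0.4,[0,0,-0.4],[0,0,0]],
    [0.4,[0,0,-0.4],[0,0,0]],
    [0.4,[0,0,-0.4],[0,0,0]],
    [0.4,[0,0,-0.2],[0,0,0]],
    [0.4,[0,0,0],[0,0,0]],
    [0.4,[0,0,0],[0,0,0]]
  ]
}}

```text
t: 30.15
tool_pos: [0.5579, -0.0611, 0.1365]
tool_rot: [-3.03, -0.178, -0.694]
contact_force: [-0.7, -0.2, -2.2]
opening: 0.0426
grip_force: 41.9
```

```bash
python3 - <<'E'
from h import *
plan(tool(.05,0),np.array([.490,-.352,.08]))
S=imaging.get_image("side");h=cv2.cvtColor(S["color"],cv2.COLOR_BGR2HSV);m=cv2.inRange(h,(16,170,120),(30,255,255))
k,l,st,c=cv2.connectedComponentsWithStats(m); print([(st[i].tolist()) for i in range(1,k) if st[i,4]>15])
E
```

```text
flip 0 turn [  4.921  -0.185 -21.474] shift before turn [-2.315  5.621  0.123] after [ 1.646 -5.743  1.129]
flip 1 turn [-0.121 -3.225  0.472] shift before turn [-2.315  5.621  0.123] after [-1.646  5.743  1.129]
t 30.15 q [-0.36 -0.38  2.15  0.24  0.98  1.  ] pos [ 0.5579 -0.0611  0.1365] F [-0.7 -0.2 -2.2] open 0.0426 grip 41.9
[[406, 94, 13, 9, 76], [490, 143, 33, 38, 565], [310, 169, 7, 12, 23], [429, 172, 13, 7, 36], [410, 180, 12, 5, 29], [270, 284, 8, 8, 44], [326, 299, 14, 19, 105], [341, 328, 15, 19, 111]]
```

Call:
{"op": "play_rows", "data": {
  "series": [
    [0.4,[0,0,0],[-0.02,-0.4,0.06]],
    [0.4,[0,0,0],[-0.02,-0.7,0.1]],
    [0.4,[0,0,0],[-0.03,-0.8,0.12]],
    [0.4,[0,0,0],[-0.03,-0.8,0.12]],
    [0.4,[0,0,0],[-0.02,-0.52,0.07]],
    [0.4,[0,0,0],[0,0,0]],
    [0.4,[0,0,0],[0,0,0]]
  ]
}}

```text
t: 31.08
tool_pos: [0.5579, -0.0611, 0.1369]
tool_rot: [-3.14, -0.079, -0.003]
contact_force: [-0.9, 0.4, -2.7]
opening: 0.0425
grip_force: 41.8
```

Call:
{"op": "play_rows", "data": {
  "series": [
    [0.4,[-0.1,0.35,0],[0,0,0]],
    [0.4,[-0.25,0.85,0],[0,0,0]],
    [0.4,[-0.28,1,0],[0,0,0]],
    [0.4,[-0.28,1,0],[0,0,0]],
    [0.4,[-0.28,1,0],[0,0,0]],
    [0.4,[-0.28,0.95,0],[0,0,0]],
    [0.4,[-0.17,0.6,0],[0,0,0]],
    [0.4,[0,0,0],[0,0,0]]
  ]
}}

```text
t: 32.08
tool_pos: [0.489, -0.3554, 0.1379]
tool_rot: [3.14, 0.072, 0.004]
contact_force: [0.3, -0.2, -1.9]
opening: 0.0426
grip_force: 41.9
```

Call:
{"op": "play_rows", "data": {
  "series": [
    [0.4,[0,0,0.2],[0,0,0]],
    [0.4,[0,0,0.4],[0,0,0]],
    [0.4,[0,0,0.5],[0,0,0]],
    [0.4,[0,0,0.4],[0,0,0]],
    [0.4,[0,0,0.3],[0,0,0]],
    [0.4,[0,0,0],[0,0,0]],
    [0.4,[0,0,0],[0,0,0]]
  ]
}}

```text
t: 32.95
tool_pos: [0.4918, -0.353, 0.0485]
tool_rot: [3.139, 0.079, 0.006]
contact_force: [-0.0, -0.2, -2.8]
opening: 0.0425
grip_force: 41.8
```

```bash
python3 - <<'E'
from h import *
plan(tool(.05,0),np.array([.490,-.352,-.016]))
for nm in ("top","side"):
    d=imaging.get_image(nm);h=cv2.cvtColor(d["color"],cv2.COLOR_BGR2HSV);m=cv2.inRange(h,(16,170,120),(30,255,255))
    k,l,st,c=cv2.connectedComponentsWithStats(m); print(nm,[(st[i].tolist()) for i in range(1,k) if st[i,4]>10], proj(d,np.array([.49,-.352,.06])))
E
```

```text
flip 0 turn [ 4.1000e-02  1.6000e-02 -2.2497e+01] shift before turn [-0.039 -0.024  1.29 ] after [0.034 0.022 1.29 ]
flip 1 turn [ 0.01  -0.026  0.003] shift before turn [-0.039 -0.024  1.29 ] after [-0.034 -0.022  1.29 ]
t 32.95 q [-0.75  0.14  1.78  0.    1.22  0.77] pos [ 0.4918 -0.353   0.0485] F [-0.  -0.2 -2.8] open 0.0425 grip 41.8
top [[18, 222, 4, 19, 27], [164, 286, 17, 19, 70], [477, 318, 22, 19, 113]] [458.66312648 209.53294512]
side [[490, 96, 47, 85, 720], [406, 102, 12, 6, 49], [361, 153, 5, 9, 24], [410, 180, 12, 5, 29], [270, 284, 8, 8, 44], [326, 299, 14, 19, 103], [341, 328, 15, 19, 107]] [359.37049336 162.70236491]
```

Call:
{"op": "play_rows", "data": {
  "series": [
    [0.4,[0,0,0.2],[0,0,0]],
    [0.4,[0,0,0.3],[0,0,0]],
    [0.4,[0,0,0.3],[0,0,0]],
    [0.4,[0,0,0.15],[0,0,0]],
    [0.4,[0,0,0.08],[0,0,0]],
    [0.4,[0,0,0],[0,0,0]],
    [0.4,[0,0,0],[0,0,0]]
  ]
}}

```text
t: 33.92
tool_pos: [0.4917, -0.353, -0.0032]
tool_rot: [3.139, 0.079, 0.005]
contact_force: [-0.2, 0.5, -1.4]
opening: 0.0424
grip_force: 41.8
```

Call:
{"op": "play_rows", "data": {
  "series": [
    [0.4,[0,0,0.04],[0,0,0]],
    [0.4,[0,0,0.04],[0,0,0]],
    [0.4,[0,0,0.03],[0,0,0]],
    [0.4,[0,0,0],[0,0,0]]
  ]
}}

```text
t: 34.42
tool_pos: [0.4912, -0.3524, -0.0095]
tool_rot: [3.141, 0.079, 0.004]
contact_force: [-1.0, 0.2, -1.7]
opening: 0.043
grip_force: 41.8
```

Call:
{"op": "play_rows", "data": {
  "series": [
    [0.4,[0,0,0.03],[0,0,0]],
    [0.4,[0,0,0.03],[0,0,0]],
    [0.4,[0,0,0],[0,0,0]]
  ]
}}

```text
t: 34.8
tool_pos: [0.4912, -0.3525, -0.0125]
tool_rot: [3.141, 0.079, 0.004]
contact_force: [-0.7, 0.4, -2.0]
opening: 0.0431
grip_force: 41.8
```

Call:
{"op": "play_rows", "data": {
  "series": [
    [0.4,[0,0,0.03],[0,0,0]],
    [0.4,[0,0,0.03],[0,0,0]],
    [0.4,[0,0,0],[0,0,0]]
  ]
}}

```text
t: 35.17
tool_pos: [0.4912, -0.3525, -0.0155]
tool_rot: [3.141, 0.079, 0.004]
contact_force: [-0.2, -0.3, -2.1]
opening: 0.0431
grip_force: 41.8
```

Call:
{"op": "play_rows", "data": {
  "series": [
    [0.4,[0,0,0.03],[0,0,0]],
    [0.4,[0,0,0],[0,0,0]]
  ]
}}

```text
t: 35.42
tool_pos: [0.4912, -0.3525, -0.017]
tool_rot: [3.14, 0.079, 0.004]
contact_force: [0.7, -0.3, -2.4]
opening: 0.0425
grip_force: 41.8
```

Call:
{"op": "play_rows", "data": {
  "series": [
    [0.4,[0,0,0.03],[0,0,0]],
    [0.4,[0,0,0.02],[0,0,0]],
    [0.4,[0,0,0],[0,0,0]]
  ]
}}

```text
t: 35.8
tool_pos: [0.4912, -0.3525, -0.0195]
tool_rot: [3.14, 0.079, 0.004]
contact_force: [-0.4, -0.3, -2.3]
opening: 0.0428
grip_force: 41.8
```

Call:
{"op": "play_rows", "data": {
  "series": [
    [0.4,[0,0,0.02],[0,0,0]],
    [0.4,[0,0,0],[0,0,0]]
  ]
}}

```text
t: 36.05
tool_pos: [0.4913, -0.3525, -0.0204]
tool_rot: [3.14, 0.079, 0.004]
contact_force: [-0.4, 0.4, -1.4]
opening: 0.0427
grip_force: 41.8
```

Call:
{"op": "play_rows", "data": {
  "series": [
    [0.4,[0,0,0.02],[0,0,0]],
    [0.4,[0,0,0.02],[0,0,0]],
    [0.4,[0,0,0],[0,0,0]]
  ]
}}

```text
t: 36.42
tool_pos: [0.4913, -0.3526, -0.0224]
tool_rot: [3.14, 0.079, 0.004]
contact_force: [0.1, 0.5, -2.4]
opening: 0.0425
grip_force: 41.9
```

Call:
{"op": "play_rows", "data": {
  "series": [
    [0.4,[0,0,0.02],[0,0,0]],
    [0.4,[0,0,0.02],[0,0,0]],
    [0.4,[0,0,0],[0,0,0]]
  ]
}}

```text
t: 36.8
tool_pos: [0.4917, -0.3529, -0.0226]
tool_rot: [3.14, 0.079, 0.004]
contact_force: [-4.2, 2.1, 7.6]
opening: 0.0429
grip_force: 42.8
```

Call:
{"op": "play_rows", "data": {
  "series": [
    [0.4,[0,0,0.02],[0,0,0]],
    [0.4,[0,0,0],[0,0,0]]
  ]
}}

```text
t: 37.05
tool_pos: [0.4919, -0.353, -0.0226]
tool_rot: [3.14, 0.079, 0.004]
contact_force: [-4.6, 4.4, 12.1]
opening: 0.0424
grip_force: 43.3
```

Call:
{"op": "play_rows", "data": {
  "series": [
    [0.4,[0,0,-0.02],[0,0,0]],
    [0.4,[0,0,0],[0,0,0]],
    [0.4,[0,0,0],[0,0,0]]
  ],
  "force": 20
}}

```text
t: 37.42
tool_pos: [0.492, -0.3531, -0.0226]
tool_rot: [3.14, 0.079, 0.005]
contact_force: [-3.4, 1.8, 7.0]
opening: 0.0427
grip_force: 42.8
```

Call:
{"op": "play_rows", "data": {
  "series": [
    [0.54,[0,0,-0.02],[0,0,0]],
    [0.54,[0,0,0],[0,0,0]],
    [0.6,[0,0,0],[0,0,0]],
    [0.7,[0,0,0],[0,0,0]],
    [0.8,[0,0,0],[0,0,0]],
    [0.8,[0,0,0],[0,0,0]]
  ]
}}

```text
t: 38.17
tool_pos: [0.4914, -0.3526, -0.0233]
tool_rot: [3.14, 0.079, 0.004]
contact_force: [-0.4, 0.9, 0.1]
opening: 0.0684
grip_force: 0.0
```

Call:
{"op": "play_rows", "data": {
  "series": [
    [0.8,[0,0,-0.2],[0,0,0]],
    [0.8,[0,0,-0.5],[0,0,0]],
    [0.8,[0,0,-0.8],[0,0,0]],
    [0.8,[0,0,-0.8],[0,0,0]],
    [0.8,[-0.5,0.3,-0.8],[0,0,0]],
    [0.8,[-0.8,0.5,0],[0,0,0]],
    [0.8,[0,0,0],[0,0,0]],
    [0.8,[0,0,0],[0,0,0]]
  ]
}}

```text
t: 39.17
tool_pos: [0.4281, -0.3956, 0.1317]
tool_rot: [3.14, 0.078, 0.005]
contact_force: [0.1, -1.2, -0.3]
opening: 0.0682
grip_force: 0.0
```

```bash
python3 - <<'E'
from h import *
o=ctrl.get_obs(); print(o["t"],o["tool_pos"],o["contact_force"])
for nm in ("top","side"):
    d=imaging.get_image(nm);h=cv2.cvtColor(d["color"],cv2.COLOR_BGR2HSV);m=cv2.inRange(h,(16,150,120),(30,255,255))
    x0,y0,x1,y1=(412,170,500,245) if nm=="top" else (325,150,385,195)
    w=np.zeros_like(m); w[y0:y1,x0:x1]=m[y0:y1,x0:x1]
    k,l,st,c=cv2.connectedComponentsWithStats(w)
    for i in range(1,k):
        if st[i,4]>12:
            b=cv2.minAreaRect(cv2.findNonZero((l==i).astype(np.uint8))); print(nm,st[i].tolist(),b[1],plane(d,c[i],.023).round(3),[plane(d,p,.023)[:2].round(3).tolist() for p in cv2.boxPoints(b)])
    if nm=="top":
        g=cv2.cvtColor(d["color"],cv2.COLOR_BGR2GRAY).astype(float);sd=np.sqrt(np.maximum(cv2.blur(g*g,(5,5))-cv2.blur(g,(5,5))**2,0))
        m=((sd<6)*255).astype(np.uint8); w=np.zeros_like(m); w[168:230,163:235]=m[168:230,163:235]; w=cv2.morphologyEx(w,cv2.MORPH_OPEN,np.ones((5,5)))
        b=cv2.minAreaRect(cv2.findNonZero(w)); print("lid",b, plane(d,b[0],.023))
E
```

```text
39.175 [ 0.42813578 -0.39557201  0.13173041] [ 0.10404336 -1.19255262 -0.25079244]
top [447, 203, 18, 16, 181] (15.0, 17.0) [ 0.49  -0.355  0.023] [[0.512, -0.334], [0.512, -0.378], [0.473, -0.376], [0.472, -0.333]]
lid ((196.68402099609375, 195.54344177246094), (52.338768005371094, 35.35712432861328), 2.6630008220672607) [0.52204001 0.32455547 0.023     ]
side [353, 166, 12, 11, 67] (9.803059577941895, 9.486831665039062) [ 0.488 -0.344  0.023] [[0.506, -0.318], [0.516, -0.381], [0.475, -0.376], [0.466, -0.314]]
```

Both things rest in place: the padlock's 40 x 43 mm body is flat at (0.490,-0.355) in the tray, and the lid is at (0.522,0.325), within 6 mm of the mat centre. The gripper is clear, so I'm handing in.

```bash
python3 -c "
from station import ctrl
print(ctrl.finish_job())"
```

```text
the job is handed in; nothing more can be done
None
```

The job is handed in at about 39 s, but no verdict came back: by my last camera check the lid lies on the cork mat within about 6 mm of its centre, the brass padlock is flat in the tray, and the gripper is clear of both.

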